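# Sort jug-lid shutters by width in a covered ladder gauge

## Task

Lift the ladder gauge's clear cover right back onto its open stop, then sort the white shutters lying on the bench by width: try each one from the narrowest slot towards the widest and leave it lying flat and fully home in the first slot that takes it; a shutter that is too wide for all four slots goes into the blue basket. When all are sorted, lower the cover gently onto its rests (never let it drop or slam, opening or closing), and leave the other things on the bench alone.

Things in the scene. Friction and masses are not known exactly. Their poses are not given: they have to be found in the camera images.
- gauge: fixed ladder gauge: base 150 x 240 x 8 mm (x -65 to 85, y +-120 mm) with four slots along its x axis, wider towards +y. Origin on the bench under the slots' middle; x to the hinge, away from the robot. Rails 10 mm thick divide them. A slot takes one shutter; no two present belong in the same slot. Cover rests: posts 59 mm high at x -48, y +-107; hinge posts 70 mm high at x 65, y +-113 mm
- cover (a joint): angle of the gauge's clear hinged cover, rad: 0 = closed, level on its rests; grows as the handle edge is lifted up and over, away from the robot; 1.85 = open stop, leaning back past upright, where it stays. Below about 1.6 it falls shut (0.3 kg, 1.5 N at the handle). Pane 120 x 224 x 4 mm, underside 60 mm above the bench when closed
- cover_handle (a point): middle of the cover's handle: a round steel bar 12 mm thick along the gauge's y, 160 mm from the hinge axis, 62 mm above the bench when closed, 40 mm in front of the pane; its two arms leave 84 mm free between them, so fingers pointing down can straddle the bar and pinch it along the gauge's x; it turns in the grip as the cover swings
- cover_hinge (a point): point on the cover's hinge axis (parallel to the gauge's y), in the middle of its width, 65 mm along the gauge's +x from its origin, 62 mm above the bench
- basket: shallow fixed blue basket for shutters that fit nowhere, 120 x 180 x 40 mm outside, walls and floor 4 mm; origin at the centre of its underside, long side along its y axis
- slot1 (a point): middle of the floor of slot 1 of 4 (1 is narrowest), 27 mm wide, 74 mm long, 8 mm above the bench; axes as the gauge's. Side rails: upright to 6 mm above the floor, then pointed roofs (60 degree slopes) to 15 mm; end bars 9 mm high. Too wide a shutter stays on the roofs, 8 mm or more above the floor
- slot2 (a point): middle of the floor of slot 2 of 4 (1 is narrowest), 33 mm wide, 74 mm long, 8 mm above the bench; axes as the gauge's. Side rails: upright to 6 mm above the floor, then pointed roofs (60 degree slopes) to 15 mm; end bars 9 mm high. Too wide a shutter stays on the roofs, 8 mm or more above the floor
- slot3 (a point): middle of the floor of slot 3 of 4 (1 is narrowest), 39 mm wide, 74 mm long, 8 mm above the bench; axes as the gauge's. Side rails: upright to 6 mm above the floor, then pointed roofs (60 degree slopes) to 15 mm; end bars 9 mm high. Too wide a shutter stays on the roofs, 8 mm or more above the floor
- slot4 (a point): middle of the floor of slot 4 of 4 (1 is narrowest), 45 mm wide, 74 mm long, 8 mm above the bench; axes as the gauge's. Side rails: upright to 6 mm above the floor, then pointed roofs (60 degree slopes) to 15 mm; end bars 9 mm high. Too wide a shutter stays on the roofs, 8 mm or more above the floor
- shutter_a: white plastic shutter: plate 56 mm long (x), 10 mm thick, of unknown width (y), to be found: 24, 30, 36 or 42 mm (its slot is 3 mm wider) or 48 mm (fits none). Finger rib on top along the middle: 34 mm long, 12 mm thick (y), top 40 mm above the underside. Origin: centre of the underside, z up. 60 g. May be absent. Ribs in neighbouring slots have 28 mm between them: open the fingers only a little
- shutter_b: white plastic shutter: plate 56 mm long (x), 10 mm thick, of unknown width (y), to be found: 24, 30, 36 or 42 mm (its slot is 3 mm wider) or 48 mm (fits none). Finger rib on top along the middle: 34 mm long, 12 mm thick (y), top 40 mm above the underside. Origin: centre of the underside, z up. 60 g. May be absent. Ribs in neighbouring slots have 28 mm between them: open the fingers only a little
- shutter_c: white plastic shutter: plate 56 mm long (x), 10 mm thick, of unknown width (y), to be found: 24, 30, 36 or 42 mm (its slot is 3 mm wider) or 48 mm (fits none). Finger rib on top along the middle: 34 mm long, 12 mm thick (y), top 40 mm above the underside. Origin: centre of the underside, z up. 60 g. May be absent. Ribs in neighbouring slots have 28 mm between them: open the fingers only a little
- shutter_d: white plastic shutter: plate 56 mm long (x), 10 mm thick, of unknown width (y), to be found: 24, 30, 36 or 42 mm (its slot is 3 mm wider) or 48 mm (fits none). Finger rib on top along the middle: 34 mm long, 12 mm thick (y), top 40 mm above the underside. Origin: centre of the underside, z up. 60 g. May be absent. Ribs in neighbouring slots have 28 mm between them: open the fingers only a little
- shutter_e: white plastic shutter: plate 56 mm long (x), 10 mm thick, of unknown width (y), to be found: 24, 30, 36 or 42 mm (its slot is 3 mm wider) or 48 mm (fits none). Finger rib on top along the middle: 34 mm long, 12 mm thick (y), top 40 mm above the underside. Origin: centre of the underside, z up. 60 g. May be absent. Ribs in neighbouring slots have 28 mm between them: open the fingers only a little
- shutter_f: white plastic shutter: plate 56 mm long (x), 10 mm thick, of unknown width (y), to be found: 24, 30, 36 or 42 mm (its slot is 3 mm wider) or 48 mm (fits none). Finger rib on top along the middle: 34 mm long, 12 mm thick (y), top 40 mm above the underside. Origin: centre of the underside, z up. 60 g. May be absent. Ribs in neighbouring slots have 28 mm between them: open the fingers only a little
- jug_lid_1: bystander, leave it alone: white jug lid, flat oval 250 x 100 x 16 mm with a small blue display window, lying on the bench beyond the gauge
- jug_lid_2: bystander, leave it alone: second such white jug lid, lying on the bench left of the gauge
- tape_roll: bystander, leave it alone: roll of clear tape, 90 mm across, 48 mm high, lying flat
- marker: bystander, leave it alone: black marker pen, 16 mm thick, 136 mm long, lying between the gauge and the basket
- driver: bystander, leave it alone: screwdriver lying on the near right side of the bench
- cup_of_screws: bystander, leave it alone: grey plastic cup, 72 mm across, 60 mm high, standing to the left of the gauge
Not all that is in view belongs to the job. What is shaped like the shutter_e but brown or purple is not meant.

How it is judged:
By the outcome, as a careful person would: the job done as asked, in the order asked, and still so for the second after the job is handed in, with the robot touching nothing.
Of shutter_a, shutter_b, shutter_c, shutter_d, shutter_e, shutter_f only 3 to 4 are there at a start; the rules pass over those that are not, and their reading is None.
At some moment in a run one of shutter_a, shutter_b, shutter_c, shutter_d, shutter_e, shutter_f may be knocked a few centimetres aside while the robot is not near it.
It also fails if it takes over 210 s, if anything falls off the work surface, if the arm or the gripper's body presses on something with over 40 N, if the wrist force passes 120 N, or if a joint passes its speed limit or range.

## Robot

A 6-joint arm with a two-finger parallel gripper is mounted at the origin on the work surface. World frame = base frame: x ahead of the robot, y to its left, z up, the work surface at z = 0. Lengths are in mm, angles in rad, forces in N, time in s.
With the tool pointing down it reaches from about 350 to 875 mm from the base axis. Payload 4.2 kg.
Tool frame: the origin (TCP) lies at the very end of the fingers, on their centre line; the grasp point (between the pads) lies arm.grip_depth behind it (arm.grip_depth is the distance from the TCP to the grasp point, in mm); z points along the fingers, y is the direction in which the jaws open and shut (so a half turn about z gives the same grasp; the last joint's range is limited). The gripper opens to 85 mm and grips with 20 to 120 N. Pads are 22 mm wide; open, the fingers measure 114 mm over their backs; the gripper's body (76 mm by 85 mm) begins 54 mm behind the grasp point. The pads swing forward as they close: fully open they stand 13 mm farther back than shut.
Start: joints at [-1.039, 0.385, 0.008, 0, -1.194, -0.259], TCP at [168.41, -601.862, 231.312] pointing down, gripper open.
Joint ranges: [-3.14, 3.14], [-1.21, 2.06], [-1.07, 1.41], [-3.16, 2.05], [-2.99, -0.16], [-3.1, 3.1]. Speed limits (rad/s): [2.79, 2.79, 3.14, 3.14, 3.14, 3.14].

## Interface

Orientations are given as a unit quaternion [x, y, z, w].
In Python, from bench import arm, optics, workorder gives the robot as it stands. The module is installed in compiled form; this text tells all that it offers.
- The arm moves only by the tool play_rows, never from a script. Its arguments are lists of equal length, an entry for each row: "travel": the shift along the tool's x, y, z in m, a list of three; "rotation": the turn, a rotation vector about the tool's x, y, z in rad, a list of three; "grip": the opening, from 0 (shut) to 1 (fully open). In form: {"travel": [[x, y, z], ...], "rotation": [[rx, ry, rz], ...], "grip": [grip, ...]}. A call has 1 to 12 rows; each row shifts and turns the commanded pose from where the row before left it, along the tool's axes as they then stand; what a row does not reach is not made up. A row lasts 1/12 s, in which the tool goes at most 41.7 mm and 7.16 degrees, less where a joint would pass 70% of its speed; a pose out of reach is approached as far as the arm can. A call is refused whole if a number of a shift passes 0.0417 or a number of a turn 0.125, either way. A call with a gripper value outside its range is refused whole. The fingers move at their own pace and stop on an object; the grip force is fixed at half the most. Time passes only in rows, so rows that do not move let the fingers close. It gives the time, the measured TCP pose, the force and the opening at its end, in the units of the state.
- arm.read_state(): the state, without advancing time (a new reading comes with each control period).
- optics.get_image(name): name is "side" or "top" or "wrist"; returns a dict with "image" (480x640x3 uint8, blue, green, red), "depth" (480x640 float32, mm along the optical axis (not along the pixel's ray), 0 where there is no reading), "camera_matrix" (3x3 intrinsics, pixels), "R" (3x3) and "t" (3): a world point X has camera coordinates R X + t; the wrist camera has in their place "hand_eye" (4x4, takes a point from camera to tool coordinates, whose origin is the TCP and whose axes are the flange's). Camera axes: x right, y down, z forward; pixel columns grow to the right and rows downward; lengths in mm; the calibration is good to about 2 mm. A picture is of the moment at which its call begins: read the wrist's pose just before it.
- workorder.job_done(): hands the job in, once; it reports no verdict.
The state is a dict: "clock": time; "joints": joint angles; "joint_vel": joint speeds; "joint_efforts": joint torques, N m; "position": TCP position; "ee_rot": TCP orientation; "contact_force": force on the tool from outside, world axes, zero at the start; "wrist_torque": the same for the moment, N m; "gripper_width": finger opening in mm.
Only numpy, scipy, OpenCV 4.12 (cv2) and the standard library are available. Lean on these libraries where they do the work, as an engineer would, in place of code of your own. Each camera call takes 0.05 s, during which the arm holds its last target. There are 200 camera calls.

## Working session

There is one attempt and no reset: what is moved stays moved. The work goes in short steps, Python scripts to look and compute and a tool call to move; the robot and the scene stay as the last step left them, time stands still between calls to the robot, and variables do not carry over. Pictures are saved under pics/ and viewed, about 12 in all and at most 16, crops included, and the job is handed in when it is done.

Besides the shell and the picture viewer there is one more tool, called after "Emit:" as name(argument=value, ...), one argument or row to a line, values as JSON. play_rows: Moves the arm, as the interface text tells. Its arguments: {"type":"object","properties":{"travel":{"type":"array","items":{"type":"array","items":{"type":"number"}}},"rotation":{"type":"array","items":{"type":"array","items":{"type":"number"}}},"grip":{"type":"array","items":{"type":"number"}}},"required":["travel","rotation","grip"]}

```bash
mkdir -p pics
cat > h.py <<'E'
import numpy as np, cv2
from bench import arm, optics, workorder
from scipy.spatial.transform import Rotation as Rn
def cam(n):
    s=arm.read_state(); d=optics.get_image(n)
    K=np.array(d['camera_matrix'])
    if n=='wrist':
        H=np.array(d['hand_eye']); T=np.eye(4); T[:3,:3]=Rn.from_quat(s['ee_rot']).as_matrix(); T[:3,3]=s['position']
        M=T@H
    else:
        M=np.eye(4); R=np.array(d['R']); M[:3,:3]=R.T; M[:3,3]=-R.T@np.array(d['t'])
    d['M']=M; d['K']=K
    return d
def ray(d,u,v,z):
    r=d['M'][:3,:3]@np.linalg.solve(d['K'],[u,v,1.]); c=d['M'][:3,3]
    return c+r*(z-c[2])/r[2]
def cloud(d):
    Z=d['depth']; v,u=np.mgrid[:480,:640]
    P=np.stack([u,v,np.ones_like(u)],-1)@np.linalg.inv(d['K']).T*Z[...,None]
    W=P@d['M'][:3,:3].T+d['M'][:3,3]; W[Z<=0]=np.nan
    return W
E
python3 - <<'E'
from h import *
print(arm.grip_depth, arm.read_state())
for n in('top','side'):
    d=cam(n); cv2.imwrite(f'pics/{n}0.png',d['image']); print(n,d['K'],d['M'].round(3).tolist(),(d['depth']>0).mean())
E
```

```text
18.700000000000003 {'clock': 0.0, 'joints': array([-1.03939632e+00,  3.85571771e-01,  6.63394618e-03, -5.39731715e-04,
       -1.19402749e+00, -2.58611161e-01]), 'joint_vel': array([-0.00133678, -0.00100209, -0.00043475, -0.00022841, -0.00154074,
        0.00193181]), 'joint_efforts': array([-3.98470847e-04, -3.92286837e+01,  1.88399130e+01,  4.18635160e+00,
       -4.74380751e-03,  1.94896600e-06]), 'position': array([ 168.26045954, -601.30873091,  230.20955308]), 'ee_rot': array([-1.35873193e-01,  9.90725611e-01,  1.09750337e-03, -1.85813435e-04]), 'contact_force': array([ 0.00694051, -0.02573881, -0.79768519]), 'wrist_torque': array([-0.04926709, -0.00058399,  0.01532433]), 'gripper_width': 85.08370543345323}
top [[483.53890726   0.         325.36597998]
 [  0.         483.53890726 242.43996638]
 [  0.           0.           1.        ]] [[-0.025, -0.987, 0.157, 339.642], [-0.999, 0.029, 0.021, -19.462], [-0.025, -0.157, -0.987, 1337.596], [0.0, 0.0, 0.0, 1.0]] 0.9957975260416667
side [[592.5964246    0.         320.29391878]
 [  0.         592.5964246  233.23055449]
 [  0.           0.           1.        ]] [[0.998, -0.038, 0.043, 501.218], [-0.057, -0.668, 0.742, -967.726], [0.0, -0.743, -0.669, 967.572], [0.0, 0.0, 0.0, 1.0]] 0.9962467447916666
```

View pics/top0.png

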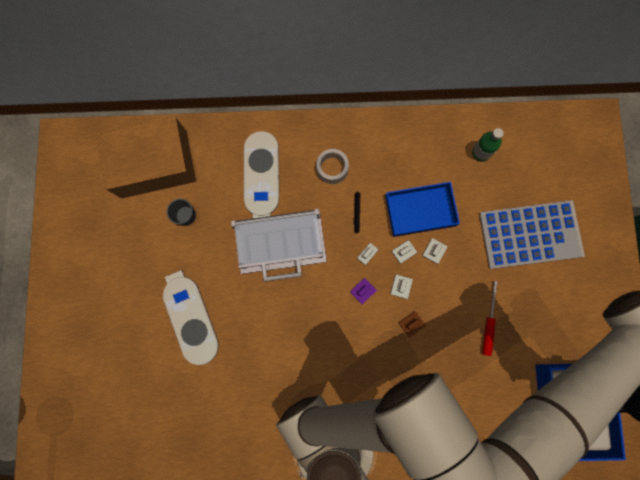

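View pics/side0.png

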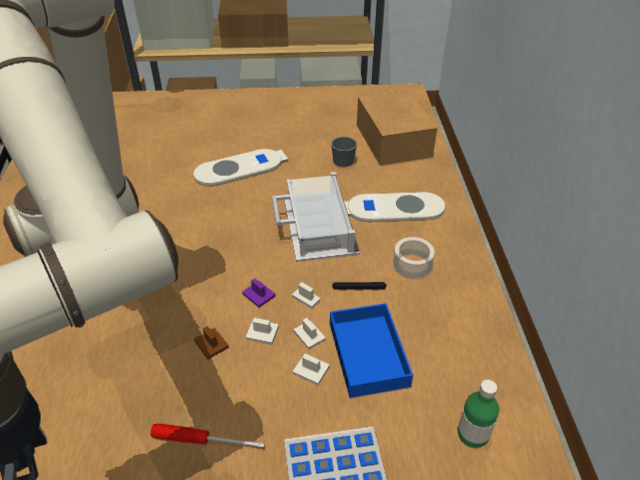

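Run:
```python
from h import *
d=cam('top'); im=d['image']
print('handeye',np.array(optics.get_image('wrist')['hand_eye']).round(3).tolist(), optics.get_image('wrist')['camera_matrix'][0][0])
hsv=cv2.cvtColor(im,cv2.COLOR_BGR2HSV)
m=((hsv[...,1]<60)&(hsv[...,2]>110)).astype(np.uint8)
n,l,st,c=cv2.connectedComponentsWithStats(m)
for i in range(1,n):
    if st[i,4]>60 and st[i,0]>200 and st[i,0]<480 and 120<st[i,1]<330:
        cs,_=cv2.findContours((l==i).astype(np.uint8),0,1)
        p=np.array([ray(d,*q[0],10)[:2] for q in cs[0]],np.float32)
        print(st[i],c[i].round(),ray(d,*c[i],10).round(),cv2.minAreaRect(p))
W=cloud(d)
for u,v in[(250,220),(282,276),(237,268),(323,261),(235,223),(319,214),(368,254),(404,252),(435,251),(401,287),(422,209)]: print(u,v,W[v,u].round())
c=cv2.resize(im[180:330,210:470],None,fx=3,fy=3,interpolation=cv2.INTER_CUBIC); cv2.imwrite('pics/c1.png',c)
```

```text
handeye [[-0.002, -0.945, -0.328, 84.84], [1.0, -0.002, -0.001, 0.494], [0.0, -0.328, 0.945, -143.064], [0.0, 0.0, 0.0, 1.0]] 334.75117514872414
[ 232  132   94  149 6703] [274. 222.] [612. 152.  10.] ((668.934326171875, 152.34063720703125), (430.1717224121094, 247.24317932128906), 6.613442897796631)
[317 149  31  31 270] [332. 164.] [776. -16.  10.] ((777.2033081054688, -15.97396469116211), (85.68086242675781, 88.94889831542969), 88.14563751220703)
[423 239  24  24 315] [435. 251.] [ 519. -292.   10.] ((519.5169677734375, -291.755859375), (47.16337966918945, 55.097434997558594), 57.880313873291016)
[392 241  25  22 290] [404. 251.] [ 520. -208.   10.] ((519.7978515625, -207.7886199951172), (41.16170883178711, 55.6392707824707), 31.941619873046875)
[358 243  20  21 203] [367. 253.] [ 517. -107.   10.] ((516.51611328125, -106.691650390625), (28.251773834228516, 55.354209899902344), 48.56380844116211)
[391 275  21  24 328] [401. 286.] [ 424. -196.   10.] ((423.85345458984375, -195.31419372558594), (47.208377838134766, 54.567317962646484), 73.06767272949219)
250 220 [608. 208.  71.]
282 276 [456. 124.  65.]
237 268 [488. 258.  -3.]
323 261 [500.  17.   4.]
235 223 [602. 250.  66.]
319 214 [632.  24.  12.]
368 254 [ 511. -106.   44.]
404 252 [ 514. -204.   36.]
435 251 [ 514. -286.   42.]
401 287 [ 420. -191.   41.]
422 209 [ 639. -265.    2.]
```

View pics/c1.png

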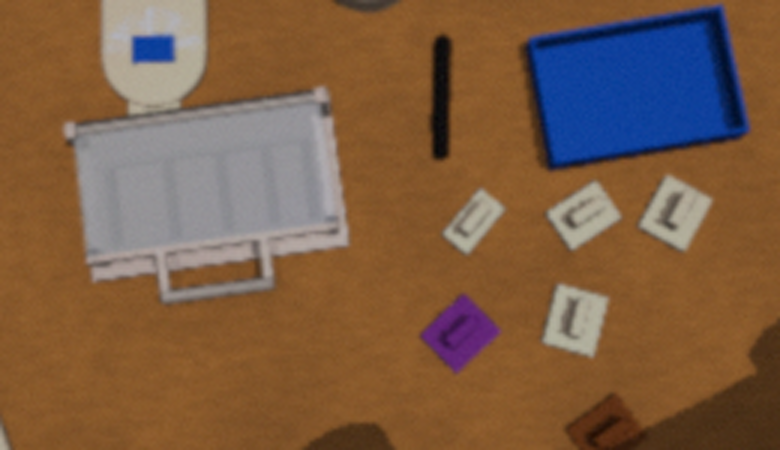

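```bash
cat >> h.py <<'E'
def go(p,yaw=None,N=None,lim=40.):
    """print tool-axis shift rows (then turn) to TCP p (mm), tool x heading yaw (deg), pointing down"""
    s=arm.read_state(); R=Rn.from_quat(s['ee_rot'])
    dl=R.inv().apply(np.array(p)-s['position']); N=N or int(np.ceil(np.linalg.norm(dl)/lim))
    print('at',s['position'].round(1),'F',s['contact_force'].round(1),'w',round(s['gripper_width'],1),'| travel',dl.round(1),'rows',N,'each m',(dl/1000/max(N,1)).round(4).tolist())
    if yaw is not None:
        a=np.radians(yaw); T=Rn.from_matrix(np.array([[np.cos(a),np.sin(a),0],[np.sin(a),-np.cos(a),0],[0,0,-1]]).T)
        rv=(R.inv()*T).as_rotvec(); n=int(np.ceil(np.abs(rv).max()/.12)); print(' turn after',rv.round(4).tolist(),'rows',n,'each',(rv/max(n,1)).round(4).tolist())
def mv(p0,p1): pass
E
python3 - <<'E'
from h import *
d=cam('top')
q=lambda u,v,z: ray(d,210+u/3,180+v/3,z)
A,B=q(70,130,70),q(321,94,70); h1,h2=q(162,297,66),q(272,283,66)
f1,f2=q(93,281,8),q(348,244,8)
for n,a,b in(('posts',A,B),('bar',h1,h2),('front edge',f1,f2)):
    y=a-b; print(n,a.round(1),b.round(1),'mid',((a+b)/2).round(1),'len',np.linalg.norm(y[:2]).round(1),'yaw',np.degrees(np.arctan2(-y[0],y[1])).round(2))
go([450,130,260],-80)
E
```

```text
posts [600.6 253.1  70. ] [626.6  27.7  70. ] mid [613.6 140.4  70. ] len 226.9 yaw 6.57
bar [449.1 171.9  66. ] [458.8  74.8  66. ] mid [454.  123.4  66. ] len 97.6 yaw 5.68
front edge [470.7 244.5   8. ] [498.3   8.3   8. ] mid [484.5 126.4   8. ] len 237.8 yaw 6.68
at [ 168.4 -601.7  231. ] F [-0.1  0.1  0.2] w 85.4 | travel [-468.3  628.8  -28.6] rows 20 each m [-0.0234, 0.0314, -0.0014]
 turn after [0.0006, 0.0005, -1.4726] rows 13 each [0.0, 0.0, -0.1133]
```

Emit:
play_rows(
  travel=[
    [-0.0234,0.0314,-0.0014],
    [-0.0234,0.0314,-0.0014],
    [-0.0234,0.0314,-0.0014],
    [-0.0234,0.0314,-0.0014],
    [-0.0234,0.0314,-0.0014],
    [-0.0234,0.0314,-0.0014],
    [-0.0234,0.0314,-0.0014],
    [-0.0234,0.0314,-0.0014],
    [-0.0234,0.0314,-0.0014],
    [-0.0234,0.0314,-0.0014],
  ],
  rotation=[
    [0,0,0],
    [0,0,0],
    [0,0,0],
    [0,0,0],
    [0,0,0],
    [0,0,0],
    [0,0,0],
    [0,0,0],
    [0,0,0],
    [0,0,0],
  ],
  grip=[1,1,1,1,1,1,1,1,1,1],
)

```text
clock: 1.13
position: [309.2, -234.7, 245.7]
ee_rot: [-0.136, 0.991, -0.0, 0.0]
contact_force: [0.8, 0.1, -0.1]
gripper_width: 85.5
```

Emit:
play_rows(
  travel=[
    [-0.0234,0.0314,-0.0014],
    [-0.0234,0.0314,-0.0014],
    [-0.0234,0.0314,-0.0014],
    [-0.0234,0.0314,-0.0014],
    [-0.0234,0.0314,-0.0014],
    [-0.0234,0.0314,-0.0014],
    [-0.0234,0.0314,-0.0014],
    [-0.0234,0.0314,-0.0014],
    [-0.0234,0.0314,-0.0014],
    [-0.0234,0.0314,-0.0014],
  ],
  rotation=[
    [0,0,0],
    [0,0,0],
    [0,0,0],
    [0,0,0],
    [0,0,0],
    [0,0,0],
    [0,0,0],
    [0,0,0],
    [0,0,0],
    [0,0,0],
  ],
  grip=[1,1,1,1,1,1,1,1,1,1],
)

```text
clock: 1.97
position: [450.0, 131.1, 259.7]
ee_rot: [-0.136, 0.991, 0.0, 0.0]
contact_force: [0.9, -0.4, 0.4]
gripper_width: 85.2
```

Emit:
play_rows(
  travel=[
    [0,0,0],
    [0,0,0],
    [0,0,0],
    [0,0,0],
    [0,0,0],
    [0,0,0],
    [0,0,0],
    [0,0,0],
    [0,0,0],
    [0,0,0],
    [0,0,0],
    [0,0,0],
  ],
  rotation=[
    [0,0,-0.1177],
    [0,0,-0.1177],
    [0,0,-0.1177],
    [0,0,-0.1177],
    [0,0,-0.1177],
    [0,0,-0.1177],
    [0,0,-0.1177],
    [0,0,-0.1177],
    [0,0,-0.1177],
    [0,0,-0.1177],
    [0,0,-0.1177],
    [0,0,-0.1177],
  ],
  grip=[1,1,1,1,1,1,1,1,1,1,0.5,0.5],
)

```text
clock: 2.97
position: [449.8, 129.0, 259.4]
ee_rot: [0.748, -0.663, -0.0, -0.0]
contact_force: [-0.3, 0.9, -0.0]
gripper_width: 63.8
```

Run:
```python
from h import *
s=arm.read_state(); print(s['clock'],s['joints'].round(2))
d=cam('wrist'); cv2.imwrite('pics/w1.png',d['image']); np.save('w1.npy',{k:d[k] for k in('M','K','depth','image')},allow_pickle=True)
go([455,123,43.3],-83.5)
```

```text
2.9667 [ 0.63  0.09 -0.31 -0.   -1.17 -0.51]
at [449.8 129.  259.4] F [ 0.  -0.2 -0.2] w 56.9 | travel [  6.6  -4.4 216.1] rows 6 each m [0.0011, -0.0007, 0.036]
 turn after [-0.0001, 0.0001, 0.0104] rows 1 each [-0.0001, 0.0001, 0.0104]
```

View pics/w1.png

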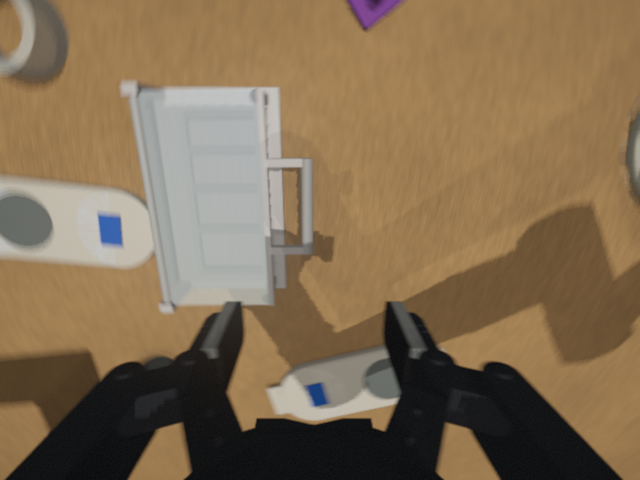

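```bash
cat > g.py <<'E'
from h import *
d=np.load('w1.npy',allow_pickle=True).item()
def rep(n,pa,pb,z):
    a,b=ray(d,*pa,z),ray(d,*pb,z); y=a-b; y=y if y[1]>0 else -y
    print(n,a.round(1),b.round(1),'mid',((a+b)/2).round(1),'len',np.linalg.norm(y[:2]).round(1),'yaw',np.degrees(np.arctan2(-y[0],y[1])).round(2))
rep('bar',(307,164),(307,248),65)
rep('posts',(130,88),(167,307),70)
rep('base front edge',(280,88),(285,288),8)
rep('slot front corners',(258,122),(262,262),17)
W=cloud(d); print(W[206,304:311].round(0).tolist(), W[88,130].round(),W[307,167].round())
E
python3 g.py
```

```text
bar [461.9  81.   65. ] [452.  168.7  65. ] mid [457.  124.8  65. ] len 88.2 yaw 6.43
posts [628.9  32.4  70. ] [600.9 255.9  70. ] mid [614.9 144.2  70. ] len 225.2 yaw 7.14
base front edge [500.2  10.9   8. ] [473.2 248.2   8. ] mid [486.7 129.6   8. ] len 238.8 yaw 6.49
slot front corners [520.   48.1  17. ] [504.5 211.2  17. ] mid [512.3 129.7  17. ] len 163.9 yaw 5.43
[[460.0, 122.0, 69.0], [459.0, 123.0, 68.0], [458.0, 122.0, 69.0], [457.0, 122.0, 68.0], [456.0, 122.0, 68.0], [455.0, 122.0, 68.0], [454.0, 122.0, 68.0]] [628.  32.  71.] [601. 255.  71.]
```

Run:
```python
from h import *
go([457,125,44.3],-83.3,6)
```

```text
at [449.8 129.  259.4] F [ 0.  -0.2 -0.2] w 56.9 | travel [  4.8  -6.6 215.1] rows 6 each m [0.0008, -0.0011, 0.0358]
 turn after [-0.0001, 0.0001, 0.0069] rows 1 each [-0.0001, 0.0001, 0.0069]
```

Emit:
play_rows(
  travel=[
    [0.0048,-0.0066,0],
    [0,0,0.03],
    [0,0,0.03],
    [0,0,0.03],
    [0,0,0.03],
    [0,0,0.03],
    [0,0,0.025],
    [0,0,0.02],
    [0,0,0.02],
    [0,0,0],
  ],
  rotation=[
    [0,0,0.007],
    [0,0,0],
    [0,0,0],
    [0,0,0],
    [0,0,0],
    [0,0,0],
    [0,0,0],
    [0,0,0],
    [0,0,0],
    [0,0,0],
  ],
  grip=[0.35,0.35,0.35,0.35,0.35,0.35,0.35,0.35,0.35,0.35],
)

```text
clock: 3.85
position: [455.1, 123.4, 40.9]
ee_rot: [0.743, -0.67, -0.001, 0.004]
contact_force: [-0.8, -0.8, -0.1]
gripper_width: 30.0
```

Emit:
play_rows(
  travel=[
    [0,0,0],
    [0,0,0],
    [0,0,0],
    [0,0,0],
    [0,0,0],
    [0,0,0],
  ],
  rotation=[
    [0,0,0],
    [0,0,0],
    [0,0,0],
    [0,0,0],
    [0,0,0],
    [0,0,0],
  ],
  grip=[0.25,0.2,0.1,0,0,0],
)

```text
clock: 4.35
position: [457.3, 125.3, 45.6]
ee_rot: [0.744, -0.668, 0.0, -0.001]
contact_force: [-4.7, 0.9, 6.3]
gripper_width: 10.0
```

Run:
```python
from h import *
go([457,125,44.3],-83.3,6)
```

```text
at [457.3 125.3  45.6] F [-4.7  0.9  6.3] w 10.0 | travel [0.3 0.3 1.3] rows 6 each m [0.0, 0.0001, 0.0002]
 turn after [-0.0015, 0.0008, -0.0097] rows 1 each [-0.0015, 0.0008, -0.0097]
```

Run:
```python
import numpy as np
t=1.85*(1-np.cos(np.linspace(0,np.pi,49)))/2
x=np.round(.160*(1-np.cos(t)),4);z=np.round(.160*np.sin(t),4)
D=np.stack([0*x[1:],-np.diff(x),-np.diff(z)],1).round(4)
for i in range(4): print(str(D[12*i:12*i+12].tolist()).replace('-0.0,','0,').replace('[0.0,','[0,'))
```

```text
[[0, 0, -0.0003], [0, 0, -0.001], [0, 0, -0.0015], [0, -0.0001, -0.0022], [0, -0.0001, -0.0029], [0, -0.0002, -0.0034], [0, -0.0003, -0.0039], [0, -0.0005, -0.0046], [0, -0.0007, -0.005], [0, -0.001, -0.0056], [0, -0.0013, -0.006], [0, -0.0016, -0.0064]]
[[0, -0.0021, -0.0068], [0, -0.0025, -0.007], [0, -0.0029, -0.0073], [0, -0.0035, -0.0075], [0, -0.004, -0.0075], [0, -0.0046, -0.0076], [0, -0.0051, -0.0075], [0, -0.0057, -0.0073], [0, -0.0061, -0.0071], [0, -0.0067, -0.0069], [0, -0.0072, -0.0064], [0, -0.0075, -0.0061]]
[[0, -0.0079, -0.0056], [0, -0.0082, -0.005], [0, -0.0084, -0.0046], [0, -0.0086, -0.004], [0, -0.0086, -0.0034], [0, -0.0086, -0.0028], [0, -0.0085, -0.0023], [0, -0.0083, -0.0018], [0, -0.0082, -0.0013], [0, -0.0078, -0.0009], [0, -0.0075, -0.0004], [0, -0.007, -0.0001]]
[[0, -0.0066, 0.0002], [0, -0.0062, 0.0004], [0, -0.0056, 0.0006], [0, -0.005, 0.0007], [0, -0.0045, 0.0008], [0, -0.004, 0.0008], [0, -0.0033, 0.0007], [0, -0.0027, 0.0007], [0, -0.0022, 0.0005], [0, -0.0015, 0.0005], [0, -0.0009, 0.0002], [0, -0.0003, 0.0001]]
```

Emit:
play_rows(
  travel=[
    [0,0,-0.0003],
    [0,0,-0.001],
    [0,0,-0.0015],
    [0,-0.0001,-0.0022],
    [0,-0.0001,-0.0029],
    [0,-0.0002,-0.0034],
    [0,-0.0003,-0.0039],
    [0,-0.0005,-0.0046],
    [0,-0.0007,-0.005],
    [0,-0.001,-0.0056],
    [0,-0.0013,-0.006],
    [0,-0.0016,-0.0064],
  ],
  rotation=[
    [0,0,0],
    [0,0,0],
    [0,0,0],
    [0,0,0],
    [0,0,0],
    [0,0,0],
    [0,0,0],
    [0,0,0],
    [0,0,0],
    [0,0,0],
    [0,0,0],
    [0,0,0],
  ],
  grip=[0,0,0,0,0,0,0,0,0,0,0,0],
)

```text
clock: 5.35
position: [462.4, 125.8, 87.6]
ee_rot: [0.744, -0.668, -0.0, 0.0]
contact_force: [-1.2, 6.4, -5.5]
gripper_width: 10.1
```

Emit:
play_rows(
  travel=[
    [0,-0.0021,-0.0068],
    [0,-0.0025,-0.007],
    [0,-0.0029,-0.0073],
    [0,-0.0035,-0.0075],
    [0,-0.004,-0.0075],
    [0,-0.0046,-0.0076],
    [0,-0.0051,-0.0075],
    [0,-0.0057,-0.0073],
    [0,-0.0061,-0.0071],
    [0,-0.0067,-0.0069],
    [0,-0.0072,-0.0064],
    [0,-0.0075,-0.0061],
  ],
  rotation=[
    [0,0,0],
    [0,0,0],
    [0,0,0],
    [0,0,0],
    [0,0,0],
    [0,0,0],
    [0,0,0],
    [0,0,0],
    [0,0,0],
    [0,0,0],
    [0,0,0],
    [0,0,0],
  ],
  grip=[0,0,0,0,0,0,0,0,0,0,0,0],
)

```text
clock: 6.35
position: [515.0, 131.5, 173.5]
ee_rot: [0.744, -0.668, -0.004, 0.004]
contact_force: [-20.7, 8.1, 17.7]
gripper_width: 10.0
```

Emit:
play_rows(
  travel=[
    [0,0,0],
    [0,0,0],
  ],
  rotation=[
    [0,0,0],
    [0,0,0],
  ],
  grip=[0,0],
)

```text
clock: 6.52
position: [516.6, 131.7, 175.0]
ee_rot: [0.744, -0.668, -0.002, 0.002]
contact_force: [-17.1, 7.4, 16.7]
gripper_width: 10.0
```

Emit:
play_rows(
  travel=[
    [0,0.0015,-0.0015],
    [0,-0.0064,-0.0066],
    [0,-0.0082,-0.005],
    [0,-0.0084,-0.0046],
    [0,-0.0086,-0.004],
    [0,-0.0086,-0.0034],
    [0,-0.0086,-0.0028],
    [0,-0.0085,-0.0023],
    [0,-0.0083,-0.0018],
    [0,-0.0082,-0.0013],
    [0,-0.0078,-0.0009],
    [0,-0.0075,-0.0004],
  ],
  rotation=[
    [0,0,0],
    [0,0,0],
    [0,0,0],
    [0,0,0],
    [0,0,0],
    [0,0,0],
    [0,0,0],
    [0,0,0],
    [0,0,0],
    [0,0,0],
    [0,0,0],
    [0,0,0],
  ],
  grip=[0,0,0,0,0,0,0,0,0,0,0,0],
)

```text
clock: 7.52
position: [608.1, 141.6, 210.3]
ee_rot: [0.744, -0.668, 0.001, -0.001]
contact_force: [-2.9, 5.4, 7.3]
gripper_width: 9.7
```

Emit:
play_rows(
  travel=[
    [0,0,0],
    [0,0,0],
  ],
  rotation=[
    [0,0,0],
    [0,0,0],
  ],
  grip=[0,0],
)

```text
clock: 7.68
position: [608.5, 141.6, 210.3]
ee_rot: [0.744, -0.668, 0.001, -0.002]
contact_force: [-2.8, 4.3, 7.8]
gripper_width: 9.6
```

Emit:
play_rows(
  travel=[
    [0,-0.007,-0.0006],
    [0,-0.0066,-0.0002],
    [0,-0.0062,0.0004],
    [0,-0.0056,0.0006],
    [0,-0.005,0.0007],
    [0,-0.0045,0.0008],
    [0,-0.004,0.0008],
    [0,-0.0033,0.0007],
    [0,-0.0027,0.0007],
    [0,-0.0022,0.0005],
    [0,-0.0015,0.0005],
    [0,-0.0009,0.0002],
  ],
  rotation=[
    [0,0,0],
    [0,0,0],
    [0,0,0],
    [0,0,0],
    [0,0,0],
    [0,0,0],
    [0,0,0],
    [0,0,0],
    [0,0,0],
    [0,0,0],
    [0,0,0],
    [0,0,0],
  ],
  grip=[0,0,0,0,0,0,0,0,0,0,0,0],
)

```text
clock: 8.68
position: [657.8, 146.7, 203.3]
ee_rot: [0.744, -0.668, 0.001, -0.001]
contact_force: [-0.9, 3.4, 7.3]
gripper_width: 9.5
```

Emit:
play_rows(
  travel=[
    [0,-0.001,0],
    [0,-0.001,0],
    [0,0,0],
  ],
  rotation=[
    [0,0,0],
    [0,0,0],
    [0,0,0],
  ],
  grip=[0,0,0],
)

```text
clock: 8.93
position: [659.2, 146.9, 202.9]
ee_rot: [0.744, -0.668, 0.001, -0.001]
contact_force: [-1.1, 4.1, 5.7]
gripper_width: 9.8
```

Emit:
play_rows(
  travel=[
    [0,-0.001,0.0003],
    [0,-0.001,0.0003],
    [0,-0.001,0.0003],
    [0,0,0],
  ],
  rotation=[
    [0,0,0],
    [0,0,0],
    [0,0,0],
    [0,0,0],
  ],
  grip=[0,0,0,0],
)

```text
clock: 9.27
position: [660.1, 146.9, 202.6]
ee_rot: [0.744, -0.668, -0.001, 0.001]
contact_force: [-7.1, 3.6, 11.3]
gripper_width: 9.6
```

Emit:
play_rows(
  travel=[
    [0,0.001,0],
    [0,0,0],
    [0,0,0],
    [0,0,0],
    [0,0,-0.01],
    [0,0,-0.02],
    [0,0,-0.03],
    [0,0,-0.03],
    [0,0,-0.01],
  ],
  rotation=[
    [0,0,0],
    [0,0,0],
    [0,0,0],
    [0,0,0],
    [0,0,0],
    [0,0,0],
    [0,0,0],
    [0,0,0],
    [0,0,0],
  ],
  grip=[0.1,0.2,0.3,0.35,0.35,0.35,0.35,0.35,0.35],
)

```text
clock: 10.02
position: [662.6, 146.6, 306.7]
ee_rot: [0.744, -0.668, 0.003, -0.003]
contact_force: [0.3, 0.5, 1.2]
gripper_width: 30.0
```

Run:
```python
from h import *
d=cam('top'); im=d['image']; W=cloud(d)
m=(W[...,2]>150)&(W[...,2]<240)&(W[...,0]>620)&(W[...,0]<720)&(abs(W[...,1]-150)<150)
print(np.nanmedian(W[m],0), m.sum())
hsv=cv2.cvtColor(im,cv2.COLOR_BGR2HSV)
mk=((hsv[...,1]<60)&(hsv[...,2]>110)).astype(np.uint8)
n,l,st,c=cv2.connectedComponentsWithStats(mk)
for i in range(1,n):
    if 150<st[i,4]<500 and 340<st[i,0]<480 and 200<st[i,1]<330:
        cs,_=cv2.findContours((l==i).astype(np.uint8),0,1)
        p=np.array([ray(d,*q[0],10)[:2] for q in cs[0]],np.float32); print(cv2.minAreaRect(p))
cv2.imwrite('pics/t2.png',cv2.resize(im[120:340,190:480],None,fx=2.5,fy=2.5))
go([480,-160,300],-164)
```

```text
[645.68459671 137.72599584 175.5920698 ] 920
((519.6026611328125, -291.6193542480469), (47.48573684692383, 55.097434997558594), 57.880313873291016)
((519.7978515625, -207.7886199951172), (41.16170883178711, 55.6392707824707), 31.941619873046875)
((516.6348876953125, -106.57115936279297), (28.57701301574707, 55.3565788269043), 48.43804168701172)
((423.85345458984375, -195.31419372558594), (47.208377838134766, 54.567317962646484), 73.06767272949219)
at [662.8 146.8 307.1] F [ 0.4 -0.4  1.6] w 29.9 | travel [285.5 214.6   4.7] rows 9 each m [0.0317, 0.0238, 0.0005]
 turn after [-0.0077, 0.008, 1.3988] rows 12 each [-0.0006, 0.0007, 0.1166]
```

View pics/t2.png

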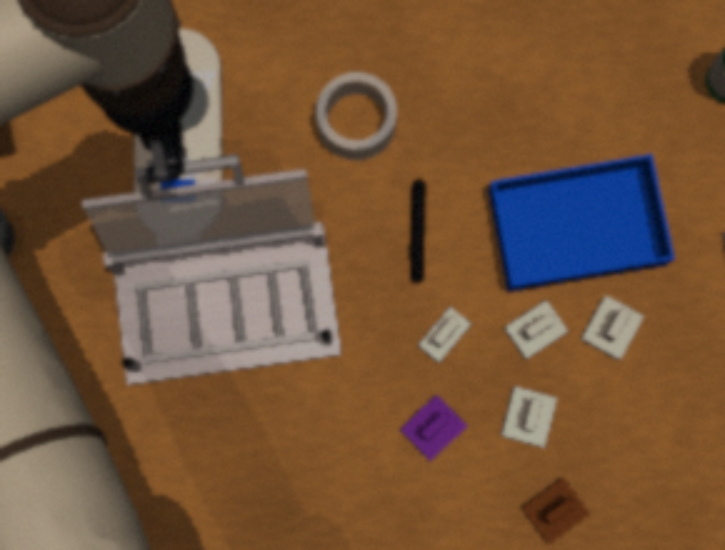

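Run:
```python
from h import *
go([575,-190,300],-173.4,9)
```

```text
at [662.8 146.8 307.1] F [ 0.4 -0.4  1.6] w 29.9 | travel [325.4 123.4   5.5] rows 9 each m [0.0362, 0.0137, 0.0006]
 turn after [-0.0072, 0.0087, 1.5628] rows 14 each [-0.0005, 0.0006, 0.1116]
```

Emit:
play_rows(
  travel=[
    [0.0362,0.0137,0],
    [0.0362,0.0137,0],
    [0.0362,0.0137,0],
    [0.0362,0.0137,0],
    [0.0362,0.0137,0],
    [0.0362,0.0137,0],
    [0.0362,0.0137,0],
    [0.0362,0.0137,0],
    [0.0362,0.0137,0],
    [0,0,0],
  ],
  rotation=[
    [0,0,0],
    [0,0,0],
    [0,0,0],
    [0,0,0],
    [0,0,0],
    [0,0,0],
    [0,0,0],
    [0,0,0],
    [0,0,0],
    [0,0,0.1228],
  ],
  grip=[0.4,0.4,0.4,0.4,0.4,0.4,0.4,0.4,0.4,0.4],
)

```text
clock: 10.9
position: [570.5, -195.7, 299.8]
ee_rot: [-0.699, 0.715, 0.001, -0.001]
contact_force: [0.6, 1.2, -0.5]
gripper_width: 34.0
```

Emit:
play_rows(
  travel=[
    [0,0,0.0105],
    [0,0,0.0105],
    [0,0,0.0105],
    [0,0,0.0105],
    [0,0,0.0105],
    [0,0,0.0105],
    [0,0,0.0105],
    [0,0,0.0105],
    [0,0,0.0105],
    [0,0,0.0105],
    [0,0,0.0105],
    [0,0,0.0105],
  ],
  rotation=[
    [0,0,0.12],
    [0,0,0.12],
    [0,0,0.12],
    [0,0,0.12],
    [0,0,0.12],
    [0,0,0.12],
    [0,0,0.12],
    [0,0,0.12],
    [0,0,0.12],
    [0,0,0.12],
    [0,0,0.12],
    [0,0,0.12],
  ],
  grip=[0.4,0.4,0.4,0.4,0.4,0.4,0.4,0.4,0.4,0.4,0.4,0.4],
)

```text
clock: 11.9
position: [572.3, -190.3, 173.2]
ee_rot: [-0.054, 0.999, 0.0, -0.001]
contact_force: [-0.9, -0.1, -0.3]
gripper_width: 34.5
```

```bash
cat >> h.py <<'E'
def shutters(d,smax=60,vmin=110):
    """white shutters seen by d: centroid of plate rect at z 10, sides, rib heading (deg) from the long side / rib"""
    im=d['image']; hsv=cv2.cvtColor(im,cv2.COLOR_BGR2HSV); W=cloud(d)
    mk=((hsv[...,1]<smax)&(hsv[...,2]>vmin)).astype(np.uint8)
    n,l,st,c=cv2.connectedComponentsWithStats(mk); out=[]
    for i in range(1,n):
        if not 400<st[i,4]<12000: continue
        rib=(l==i)&(W[...,2]>32)&(W[...,2]<50)
        if rib.sum()<30: continue
        # plate: silhouette points near plate height only, as world xy
        cs,_=cv2.findContours((l==i).astype(np.uint8),0,1); k=max(cs,key=len)
        pts=np.array([ray(d,*q[0],10)[:2] for q in k],np.float32)
        pl=W[(l==i)&(W[...,2]<18)&(W[...,2]>3)][:,:2].astype(np.float32)
        rp=W[rib][:,:2].astype(np.float32)
        (rc,rs,ra)=cv2.minAreaRect(rp); bx=cv2.boxPoints((rc,rs,ra)); e=[bx[1]-bx[0],bx[2]-bx[1]]; e=max(e,key=np.linalg.norm)
        out.append((st[i].tolist(),c[i].round(),cv2.minAreaRect(pts),cv2.minAreaRect(pl),rc,rs,np.degrees(np.arctan2(e[1],e[0]))))
        o=out[-1]; f=lambda r:(np.round(r[0],1).tolist(),np.round(r[1],1).tolist(),round(r[2],1))
        print('px',o[1],'sil',f(o[2]),'depthplate',f(o[3]),'rib',np.round(rc,1),np.round(rs,1),'head',round(o[6],1))
    return out
E
python3 - <<'E'
from h import *
d=cam('wrist'); cv2.imwrite('pics/w2.png',d['image']); print(arm.read_state()['position'])
shutters(d)
E
```

```text
[ 570.91242028 -189.94052634  170.69193422]
px [329.  45.] sil ([426.0, -192.9], [50.3, 56.5], 71.9) depthplate ([425.6, -194.3], [47.1, 56.3], 72.6) rib [ 425.5 -194.8] [12.  34.3] head -17.1
px [207. 151.] sil ([519.6, -290.4], [48.7, 58.0], 57.7) depthplate ([520.7, -291.2], [48.1, 55.1], 58.1) rib [ 521.1 -291.7] [12.4 34.2] head -31.8
px [301. 164.] sil ([521.2, -206.9], [42.2, 56.7], 30.8) depthplate ([521.7, -207.5], [41.7, 55.6], 31.5) rib [ 521.6 -207.7] [12.  34.1] head -58.7
px [412. 175.] sil ([520.2, -106.0], [32.4, 56.2], 47.6) depthplate ([519.2, -106.6], [30.0, 55.4], 48.4) rib [ 518.9 -106.4] [12.5 34. ] head -41.9
px [427. 440.] sil ([832.1, -25.5], [89.6, 24.9], 42.1) depthplate ([858.5, -14.9], [0.0, 0.0], 0.0) rib [790.3 -43.3] [71.1 17. ] head 42.1
```

View pics/w2.png

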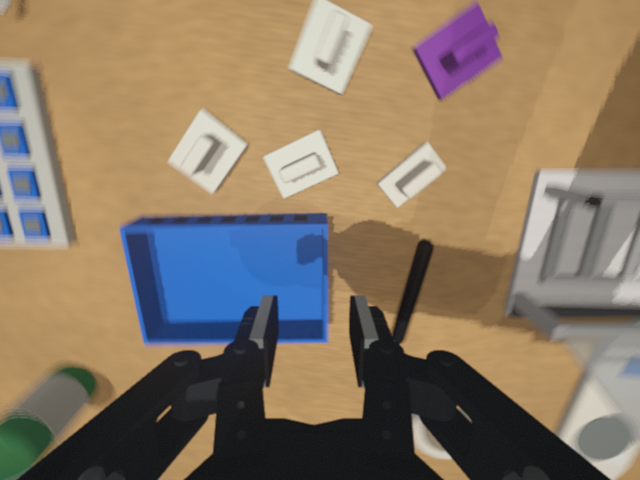

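Run:
```python
from h import *
go([519,-106.5,170],138.2)
```

```text
at [ 570.9 -189.9  170.7] F [-1.   0.3 -1.3] w 34.1 | travel [42.9 88.4  1.1] rows 3 each m [0.0143, 0.0295, 0.0004]
 turn after [-0.0004, -0.0066, 0.8342] rows 7 each [-0.0001, -0.0009, 0.1192]
```

Emit:
play_rows(
  travel=[
    [0.0143,0.0295,0],
    [0.0143,0.0295,0],
    [0.0143,0.0295,0],
    [0,0,0.01],
    [0,0,0.01],
    [0,0,0.01],
    [0,0,0.02],
    [0,0,0.02],
    [0,0,0.02],
    [0,0,0],
    [0,0,0],
  ],
  rotation=[
    [0,0,0],
    [0,0,0],
    [0,0,0],
    [0,0,0.1192],
    [0,0,0.1192],
    [0,0,0.1192],
    [0,0,0.1192],
    [0,0,0.1192],
    [0,0,0.1192],
    [0,0,0.1192],
    [0,0,0],
  ],
  grip=[0.4,0.4,0.4,0.4,0.4,0.4,0.4,0.4,0.4,0.4,0.4],
)

```text
clock: 12.87
position: [519.0, -107.5, 83.1]
ee_rot: [0.352, 0.936, -0.001, -0.002]
contact_force: [0.0, -0.3, 0.2]
gripper_width: 34.0
```

Run:
```python
from h import *
d=cam('wrist'); shutters(d)
print(arm.read_state()['joints'].round(2)); go([519,-106.5,16],138.2)
```

```text
px [126. 238.] sil ([425.3, -195.9], [58.1, 56.1], 73.0) depthplate ([425.5, -194.7], [49.3, 55.9], 72.8) rib [ 425.5 -194.2] [13.6 34.2] head -17.2
px [315. 253.] sil ([520.0, -107.4], [30.0, 61.8], 48.7) depthplate ([518.6, -106.3], [29.9, 56.6], 48.4) rib [ 518.1 -106.2] [11.9 34.1] head -41.1
px [213. 327.] sil ([515.4, -204.4], [35.2, 53.4], 31.1) depthplate ([514.8, -203.5], [35.2, 43.6], 32.2) rib [ 514.7 -197.1] [12.2 11.5] head 32.0
px [597. 409.] sil ([787.6, -33.9], [78.3, 154.5], 66.2) depthplate ([758.8, -20.2], [76.4, 81.0], 62.7) rib [755.6 -29.8] [57.3 82.7] head -23.4
[ 0.1   0.39 -0.41  0.   -0.77 -2.39]
at [ 519.9 -107.4   84.2] F [-0.2 -0.4  0.1] w 34.5 | travel [ 1.2  0.2 68.2] rows 2 each m [0.0006, 0.0001, 0.0341]
 turn after [-0.0012, -0.0009, 0.0146] rows 1 each [-0.0012, -0.0009, 0.0146]
```

Emit:
play_rows(
  travel=[
    [0.0015,0,0.02],
    [0,0,0.02],
    [0,0,0.015],
    [0,0,0.008],
    [0,0,0.004],
    [0,0,0],
    [0,0,0],
    [0,0,0],
    [0,0,0],
    [0,0,0],
    [0,0,0],
    [0,0,0],
  ],
  rotation=[
    [0,0,0.008],
    [0,0,0],
    [0,0,0],
    [0,0,0],
    [0,0,0],
    [0,0,0],
    [0,0,0],
    [0,0,0],
    [0,0,0],
    [0,0,0],
    [0,0,0],
    [0,0,0],
  ],
  grip=[0.4,0.4,0.4,0.4,0.4,0.4,0.3,0.2,0.1,0,0,0],
)

```text
clock: 13.92
position: [520.0, -106.2, 18.9]
ee_rot: [0.355, 0.935, 0.0, 0.001]
contact_force: [0.2, 0.7, 6.0]
gripper_width: 10.4
```

Emit:
play_rows(
  travel=[
    [0,0,-0.005],
    [0,0,-0.015],
    [0,0,-0.025],
    [0,0,-0.025],
    [0,0,-0.025],
    [0,0,-0.02],
    [0,0,-0.01],
    [0,0,0],
  ],
  rotation=[
    [0,0,0],
    [0,0,0],
    [0,0,0],
    [0,0,0],
    [0,0,0],
    [0,0,0],
    [0,0,0],
    [0,0,0],
  ],
  grip=[0,0,0,0,0,0,0,0],
)

```text
clock: 14.58
position: [520.3, -106.2, 145.1]
ee_rot: [0.355, 0.935, 0.001, 0.002]
contact_force: [-0.4, 0.6, -0.3]
gripper_width: 10.8
```

Run:
```python
from h import *
go([555.1,103.2,140],186.6)
```

```text
at [ 520.3 -106.2  145.1] F [-0.4  0.6 -0.3] w 10.8 | travel [113.1 179.6   5.3] rows 6 each m [0.0189, 0.0299, 0.0009]
 turn after [0.0019, 0.005, -0.8419] rows 8 each [0.0002, 0.0006, -0.1052]
```

Emit:
play_rows(
  travel=[
    [0.0189,0.0299,0],
    [0.0189,0.0299,0],
    [0.0189,0.0299,0],
    [0.0189,0.0299,0],
    [0.0189,0.0299,0],
    [0.0184,0.0301,0],
  ],
  rotation=[
    [0,0,0],
    [0,0,0],
    [0,0,0],
    [0,0,0],
    [0,0,0],
    [0,0,0],
  ],
  grip=[0,0,0,0,0,0],
)

```text
clock: 15.08
position: [552.8, 104.3, 140.7]
ee_rot: [0.356, 0.935, -0.001, -0.001]
contact_force: [0.9, -0.1, -0.8]
gripper_width: 10.9
```

Emit:
play_rows(
  travel=[
    [0,0,0],
    [0,0,0],
    [0,0,0],
    [0,0,0],
    [0,0,0],
    [0,0,0],
    [0,0,0],
    [0,0,0],
    [0,0,0],
  ],
  rotation=[
    [0,0,-0.1052],
    [0,0,-0.1052],
    [0,0,-0.1052],
    [0,0,-0.1052],
    [0,0,-0.1052],
    [0,0,-0.1052],
    [0,0,-0.1052],
    [0,0,-0.1052],
    [0,0,0],
  ],
  grip=[0,0,0,0,0,0,0,0,0],
)

```text
clock: 15.83
position: [552.9, 102.6, 140.6]
ee_rot: [-0.058, 0.998, -0.0, -0.002]
contact_force: [0.5, 1.3, -0.1]
gripper_width: 10.5
```

Run:
```python
from h import *
d=cam('wrist'); cv2.imwrite('pics/w3.png',d['image']); np.save('w3.npy',{k:d[k] for k in('M','K','depth','image')},allow_pickle=True)
go([555.1,103.2,140],186.6)
```

```text
at [553.1 102.7 140.9] F [-0.3 -0.7 -1.7] w 10.6 | travel [-2.1  0.3  0.9] rows 1 each m [-0.0021, 0.0003, 0.0009]
 turn after [-0.0007, -0.0033, -0.0031] rows 1 each [-0.0007, -0.0033, -0.0031]
```

View pics/w3.png

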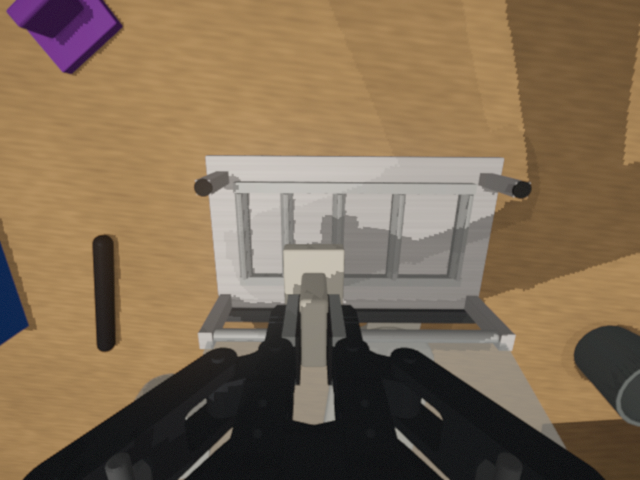

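```bash
cat > gp.py <<'E'
from h import *
import sys
d=np.load('w3.npy',allow_pickle=True).item(); W=cloud(d).reshape(-1,3)
a=np.radians(6.7); ex=np.array([np.cos(a),np.sin(a)]); ey=np.array([-np.sin(a),np.cos(a)]); o=np.array([551.2,136.5])
g=np.stack([(W[:,:2]-o)@ex,(W[:,:2]-o)@ey,W[:,2]],1)
for lo,hi in((-33,-22),(-22,-12),(-10,0)):
    q=g[(g[:,0]>lo)&(g[:,0]<hi)&(g[:,2]>5)&(g[:,2]<30)]
    print((lo,hi),'zmed floor',np.percentile(q[:,2],20).round(1),[ (p,np.round(np.average(s[:,1],weights=np.clip(s[:,2]-14,0,None)+1e-9),1),len(s),s[:,2].max().round()) for p in(-92,-55,-12,37,92) for s in[q[(abs(q[:,1]-p)<9)]] if len(s)])
# end bar front: x profile for y in slot3
q=g[(abs(g[:,1]-12)<10)&(abs(g[:,0])<75)&(g[:,2]<40)]; e=q[(q[:,2]>13)]; 
h=[(x,np.median(q[(abs(q[:,0]-x)<1),2]).round(1)) for x in range(-68,-26,2) if (abs(q[:,0]-x)<1).any()]; print(h)
u=g[(abs(g[:,0]+48)<12)&(g[:,2]>50)&(g[:,2]<66)]; 
for s in(-107,107):
    k=u[abs(u[:,1]-s)<12]; print('rest',s,k.mean(0).round(1) if len(k) else None)
# held shutter plate
q=g[(g[:,2]>100)&(g[:,2]<145)&(abs(g[:,1]+33)<30)]
k=W[(W[:,2]>128)&(W[:,2]<139)&(abs(g[:,1]+33)<25)&(abs(g[:,0])<35)]
if len(k): print('held plate rect',cv2.minAreaRect(k[:,:2].astype(np.float32)),k[:,2].mean())
E
python3 gp.py
```

```text
(-33, -22) zmed floor 8.2 [(-92, np.float64(-92.1), 285, np.float64(24.0)), (-55, np.float64(-55.6), 282, np.float64(25.0)), (-12, np.float64(-13.2), 281, np.float64(24.0)), (37, np.float64(35.2), 280, np.float64(24.0)), (92, np.float64(89.8), 282, np.float64(24.0))]
(-22, -12) zmed floor 8.2 [(-92, np.float64(-92.2), 254, np.float64(25.0)), (-55, np.float64(-55.7), 251, np.float64(24.0)), (-12, np.float64(-13.2), 251, np.float64(24.0)), (37, np.float64(35.1), 250, np.float64(24.0)), (92, np.float64(89.7), 245, np.float64(24.0))]
(-10, 0) zmed floor 8.2 [(-92, np.float64(-92.3), 239, np.float64(24.0)), (-55, np.float64(-55.8), 232, np.float64(25.0)), (-12, np.float64(-13.3), 239, np.float64(24.0)), (37, np.float64(35.0), 240, np.float64(24.0)), (92, np.float64(89.5), 242, np.float64(24.0))]
[(-68, np.float64(0.5)), (-66, np.float64(0.6)), (-64, np.float64(7.9)), (-62, np.float64(8.5)), (-60, np.float64(8.7)), (-58, np.float64(8.4)), (-56, np.float64(8.7)), (-54, np.float64(8.7)), (-52, np.float64(8.4)), (-50, np.float64(8.5)), (-48, np.float64(8.7)), (-46, np.float64(8.8)), (-44, np.float64(16.8)), (-42, np.float64(17.6)), (-40, np.float64(17.4)), (-38, np.float64(17.5)), (-36, np.float64(17.5)), (-34, np.float64(8.8)), (-32, np.float64(8.7)), (-30, np.float64(8.9)), (-28, np.float64(8.6))]
rest -107 [ -49.2 -106.8   59.2]
rest 107 [-47.4 104.7  58.6]
held plate rect ((538.8529663085938, 101.4261474609375), (30.327739715576172, 30.234622955322266), 7.547216415405273) 132.3442826301546
```

Emit:
play_rows(
  travel=[
    [-0.0019,-0.0007,0.01],
    [0,0,0.025],
    [0,0,0.025],
    [0,0,0.015],
    [0,0,0.008],
    [0,0,0.005],
    [0,0,0.004],
    [0,0,0.004],
    [0,0,0.004],
    [0,0,0],
  ],
  rotation=[
    [0,0,0.004],
    [0,0,0],
    [0,0,0],
    [0,0,0],
    [0,0,0],
    [0,0,0],
    [0,0,0],
    [0,0,0],
    [0,0,0],
    [0,0,0],
  ],
  grip=[0,0,0,0,0,0,0,0,0,0],
)

```text
clock: 16.72
position: [556.0, 102.5, 42.5]
ee_rot: [-0.055, 0.998, 0.0, -0.0]
contact_force: [0.0, -0.4, -0.6]
gripper_width: 10.9
```

Emit:
play_rows(
  travel=[
    [0,0,0.003],
    [0,0,0.003],
    [0,0,0.003],
    [0,0,0.003],
    [0,0,0],
  ],
  rotation=[
    [0,0,0],
    [0,0,0],
    [0,0,0],
    [0,0,0],
    [0,0,0],
  ],
  grip=[0,0,0,0,0],
)

```text
clock: 17.13
position: [555.6, 102.3, 30.1]
ee_rot: [-0.055, 0.998, -0.0, -0.001]
contact_force: [0.4, -0.0, -0.2]
gripper_width: 10.4
```

Emit:
play_rows(
  travel=[
    [0,0,0.002],
    [0,0,0.001],
    [0,0,0],
  ],
  rotation=[
    [0,0,0],
    [0,0,0],
    [0,0,0],
  ],
  grip=[0,0,0],
)

```text
clock: 17.38
position: [555.9, 102.5, 27.5]
ee_rot: [-0.055, 0.998, -0.0, -0.0]
contact_force: [1.2, -0.1, -0.7]
gripper_width: 10.4
```

Emit:
play_rows(
  travel=[
    [0,0,0.0005],
    [0,0,0],
    [0,0,0],
    [0,0,0],
    [0,0,-0.01],
    [0,0,-0.02],
    [0,0,-0.03],
    [0,0,-0.035],
    [0,0,-0.035],
    [0,0,-0.01],
  ],
  rotation=[
    [0,0,0],
    [0,0,0],
    [0,0,0],
    [0,0,0],
    [0,0,0],
    [0,0,0],
    [0,0,0],
    [0,0,0],
    [0,0,0],
    [0,0,0],
  ],
  grip=[0.1,0.18,0.25,0.25,0.25,0.25,0.25,0.3,0.3,0.4],
)

```text
clock: 18.22
position: [559.1, 103.3, 174.4]
ee_rot: [-0.056, 0.998, 0.001, 0.006]
contact_force: [0.5, 0.4, 0.7]
gripper_width: 34.0
```

```bash
cat > chk.py <<'E'
from h import *
def chk(d):
    """heights of shutters in the slots"""
    W=cloud(d).reshape(-1,3); a=np.radians(6.2); ex=np.array([np.cos(a),np.sin(a)]); ey=np.array([-np.sin(a),np.cos(a)]); o=np.array([551.2,135.8])
    g=np.stack([(W[:,:2]-o)@ex,(W[:,:2]-o)@ey,W[:,2]],1)
    for n,y in((1,-73.5),(2,-33.5),(3,12.5),(4,64.5)):
        q=g[(abs(g[:,1]-y)<20)&(abs(g[:,0])<36)]; r=q[(q[:,2]>35)&(q[:,2]<75)]
        p=g[(abs(g[:,0])<26)&(abs(abs(g[:,1]-y)-9.5)<1.5)&(g[:,2]<35)]
        print('slot',n,'rib px',len(r),r.mean(0).round(1) if len(r) else '', 'rib top',np.percentile(r[:,2],90).round(1) if len(r) else '','floor/plate z',np.median(p[:,2]).round(1) if len(p) else None)
E
python3 - <<'E'
from chk import *
d=cam('wrist'); chk(d); d=cam('top'); chk(d); shutters(d) if 0 else None
go([521.6,-207.6,148],121.4)
E
```

```text
slot 1 rib px 0  rib top  floor/plate z 8.6
slot 2 rib px 577 [ -1.1 -33.3  47.9] rib top 49.4 floor/plate z 18.7
slot 3 rib px 0  rib top  floor/plate z 8.7
slot 4 rib px 0  rib top  floor/plate z 8.6
slot 1 rib px 0  rib top  floor/plate z 8.3
slot 2 rib px 57 [ -1.9 -34.3  47.4] rib top 51.6 floor/plate z 18.0
slot 3 rib px 0  rib top  floor/plate z 7.5
slot 4 rib px 0  rib top  floor/plate z 7.7
at [557.7 103.2 171.3] F [-0.7 -0.7  0.1] w 34.2 | travel [  70.5 -304.9   22.1] rows 8 each m [0.0088, -0.0381, 0.0028]
 turn after [0.0064, 0.0055, 1.1337] rows 10 each [0.0006, 0.0006, 0.1134]
```

Emit:
play_rows(
  travel=[
    [0.0088,-0.0381,0],
    [0.0088,-0.0381,0],
    [0.0088,-0.0381,0],
    [0.0088,-0.0381,0],
    [0.0088,-0.0381,0],
    [0.0088,-0.0381,0],
    [0.0088,-0.0381,0],
    [0.0088,-0.0381,0],
  ],
  rotation=[
    [0,0,0],
    [0,0,0],
    [0,0,0],
    [0,0,0],
    [0,0,0],
    [0,0,0],
    [0,0,0],
    [0,0,0],
  ],
  grip=[0.4,0.4,0.4,0.4,0.4,0.4,0.4,0.4],
)

```text
clock: 18.98
position: [518.3, -209.8, 166.2]
ee_rot: [-0.055, 0.998, 0.0, -0.001]
contact_force: [1.0, 0.2, 1.1]
gripper_width: 34.2
```

Emit:
play_rows(
  travel=[
    [0,0,0.0085],
    [0,0,0.0085],
    [0,0,0.0085],
    [0,0,0.0085],
    [0,0,0.0085],
    [0,0,0.0085],
    [0,0,0.0085],
    [0,0,0.0085],
    [0,0,0.0085],
    [0,0,0.0085],
    [0,0,0],
  ],
  rotation=[
    [0,0,0.1134],
    [0,0,0.1134],
    [0,0,0.1134],
    [0,0,0.1134],
    [0,0,0.1134],
    [0,0,0.1134],
    [0,0,0.1134],
    [0,0,0.1134],
    [0,0,0.1134],
    [0,0,0.1134],
    [0,0,0],
  ],
  grip=[0.4,0.4,0.4,0.4,0.4,0.4,0.4,0.4,0.4,0.4,0.4],
)

```text
clock: 19.9
position: [517.4, -207.7, 79.5]
ee_rot: [0.491, 0.871, -0.001, -0.003]
contact_force: [-1.0, 0.8, -1.4]
gripper_width: 34.4
```

Run:
```python
from h import *
d=cam('wrist'); shutters(d)
print(arm.read_state()['joints'].round(2)); go([521.6,-207.6,17],121.4)
```

```text
px [199. 169.] sil ([425.6, -194.5], [49.5, 56.2], 72.9) depthplate ([425.4, -194.9], [48.9, 56.3], 73.3) rib [ 425.5 -194.7] [12.8 34. ] head -17.7
px [319. 259.] sil ([522.2, -209.1], [42.0, 62.9], 31.8) depthplate ([521.2, -207.5], [41.9, 56.1], 31.8) rib [ 521.  -207.3] [11.7 33.9] head -58.5
px [285. 356.] sil ([543.5, -290.5], [28.0, 74.4], 17.8) depthplate ([540.1, -280.9], [22.8, 50.2], 31.4) rib [ 533.6 -296.3] [7.4 6.4] head 58.8
[-0.09  0.43 -0.35 -0.   -0.8  -2.5 ]
at [ 518.2 -208.    80.5] F [-0.1  0.1 -0. ] w 34.3 | travel [-1.6  3.3 63.5] rows 2 each m [-0.0008, 0.0017, 0.0318]
 turn after [-0.0032, -0.0028, 0.0014] rows 1 each [-0.0032, -0.0028, 0.0014]
```

Emit:
play_rows(
  travel=[
    [-0.0014,0.003,0.02],
    [0,0,0.02],
    [0,0,0.012],
    [0,0,0.007],
    [0,0,0.004],
    [0,0,0],
    [0,0,0],
    [0,0,0],
    [0,0,0],
    [0,0,0],
    [0,0,0],
    [0,0,0],
  ],
  rotation=[
    [0,0,0],
    [0,0,0],
    [0,0,0],
    [0,0,0],
    [0,0,0],
    [0,0,0],
    [0,0,0],
    [0,0,0],
    [0,0,0],
    [0,0,0],
    [0,0,0],
    [0,0,0],
  ],
  grip=[0.4,0.4,0.4,0.4,0.4,0.4,0.3,0.2,0.1,0,0,0],
)

```text
clock: 20.95
position: [523.8, -207.9, 20.3]
ee_rot: [0.489, 0.872, 0.0, 0.001]
contact_force: [-1.4, 0.7, 5.9]
gripper_width: 10.3
```

Emit:
play_rows(
  travel=[
    [0,0,-0.005],
    [0,0,-0.015],
    [0,0,-0.025],
    [0,0,-0.025],
    [0,0,-0.025],
    [0,0,-0.02],
    [0,0,-0.01],
    [0,0,0],
  ],
  rotation=[
    [0,0,0],
    [0,0,0],
    [0,0,0],
    [0,0,0],
    [0,0,0],
    [0,0,0],
    [0,0,0],
    [0,0,0],
  ],
  grip=[0,0,0,0,0,0,0,0],
)

```text
clock: 21.62
position: [524.2, -208.1, 146.6]
ee_rot: [0.49, 0.872, 0.001, 0.002]
contact_force: [1.4, 0.5, -0.3]
gripper_width: 10.7
```

Run:
```python
from h import *
a=np.radians(6.2); t=np.array([551.2,135.5])+64.5*np.array([-np.sin(a),np.cos(a)]); print(t)
go([t[0]+.8,t[1],144],186.2)
```

```text
[544.23404156 199.62273718]
at [ 524.2 -208.1  146.6] F [ 1.4  0.5 -0.3] w 10.7 | travel [337.2 230.    2.4] rows 11 each m [0.0307, 0.0209, 0.0002]
 turn after [0.0016, 0.005, -1.1314] rows 10 each [0.0002, 0.0005, -0.1131]
```

Emit:
play_rows(
  travel=[
    [0.0307,0.0209,0],
    [0.0307,0.0209,0],
    [0.0307,0.0209,0],
    [0.0307,0.0209,0],
    [0.0307,0.0209,0],
    [0.0307,0.0209,0],
    [0.0307,0.0209,0],
    [0.0307,0.0209,0],
    [0.0307,0.0209,0],
    [0.0307,0.0209,0],
    [0.0302,0.021,0],
  ],
  rotation=[
    [0,0,0],
    [0,0,0],
    [0,0,0],
    [0,0,0],
    [0,0,0],
    [0,0,0],
    [0,0,0],
    [0,0,0],
    [0,0,0],
    [0,0,0],
    [0,0,0],
  ],
  grip=[0,0,0,0,0,0,0,0,0,0,0],
)

```text
clock: 22.53
position: [553.0, 181.6, 141.7]
ee_rot: [0.473, 0.881, 0.01, -0.02]
contact_force: [0.5, 0.2, -1.3]
gripper_width: 10.4
```

Emit:
play_rows(
  travel=[
    [0,0,0],
    [0,0,0],
    [0,0,0],
    [0,0,0],
    [0,0,0],
    [0,0,0],
    [0,0,0],
    [0,0,0],
    [0,0,0],
    [0,0,0],
    [0,0,0],
  ],
  rotation=[
    [0,0,-0.1131],
    [0,0,-0.1131],
    [0,0,-0.1131],
    [0,0,-0.1131],
    [0,0,-0.1131],
    [0,0,-0.1131],
    [0,0,-0.1131],
    [0,0,-0.1131],
    [0,0,-0.1131],
    [0,0,-0.1131],
    [0,0,0],
  ],
  grip=[0,0,0,0,0,0,0,0,0,0,0],
)

```text
clock: 23.45
position: [553.4, 179.5, 141.7]
ee_rot: [-0.073, 0.997, 0.019, -0.011]
contact_force: [0.4, 0.9, 0.6]
gripper_width: 10.4
```

```bash
cat > gp2.py <<'E'
from h import *
d=cam('wrist')
W=cloud(d).reshape(-1,3)
a=np.radians(6.2); ex=np.array([np.cos(a),np.sin(a)]); ey=np.array([-np.sin(a),np.cos(a)]); o=np.array([551.2,135.8])
g=np.stack([(W[:,:2]-o)@ex,(W[:,:2]-o)@ey,W[:,2]],1)
for lo,hi in((-33,-25),(-25,-15),(-15,0)):
    q=g[(g[:,0]>lo)&(g[:,0]<hi)&(g[:,2]>5)&(g[:,2]<30)]
    print((lo,hi),[ (p,np.round(np.average(s[:,1],weights=np.clip(s[:,2]-14,0,None)+1e-9),1),len(s)) for p in(-92,-55,-12,37,92) for s in[q[(abs(q[:,1]-p)<9)]] if len(s)])
s=arm.read_state(); print('tcp in g',(s['position'][:2]-o)@ex,(s['position'][:2]-o)@ey)
E
python3 gp2.py
python3 - <<'E'
from h import *
go([545,199.6,27.5],186.2)
E
```

```text
(-33, -25) [(-92, np.float64(-91.0), 232), (-55, np.float64(-54.0), 226), (-12, np.float64(-12.4), 231), (37, np.float64(36.7), 215), (92, np.float64(90.9), 207)]
(-25, -15) [(-92, np.float64(-91.0), 271), (-55, np.float64(-53.3), 225), (-12, np.float64(-13.5), 297), (37, np.float64(36.6), 261), (92, np.float64(90.9), 245)]
(-15, 0) [(-92, np.float64(-91.0), 393), (-55, np.float64(-53.9), 302), (-12, np.float64(-13.6), 426), (37, np.float64(36.6), 367), (92, np.float64(91.0), 362)]
tcp in g 7.028315538547007 43.19058052242319
at [553.5 179.5 142. ] F [-0.2 -0.3 -0.5] w 10.8 | travel [  3.4  16.6 115.3] rows 3 each m [0.0011, 0.0055, 0.0384]
 turn after [0.0393, -0.0201, 0.0335] rows 1 each [0.0393, -0.0201, 0.0335]
```

Emit:
play_rows(
  travel=[
    [0,0,0],
    [0,0,0],
    [0.0017,0.0083,0],
    [0.0017,0.0083,0],
    [0,0,0],
    [0,0,0],
  ],
  rotation=[
    [0.0393,-0.0201,0],
    [0,0,0.0335],
    [0,0,0],
    [0,0,0],
    [0,0,0],
    [0,0,0],
  ],
  grip=[0,0,0,0,0,0],
)

```text
clock: 24.0
position: [549.1, 196.8, 143.7]
ee_rot: [-0.056, 0.998, 0.001, 0.002]
contact_force: [-0.0, 0.6, 0.2]
gripper_width: 10.7
```

```bash
python3 gp2.py
python3 - <<'E'
from h import *
print(arm.read_state()['joints'].round(2)); go([545,199.4,27.5],186.2)
E
```

```text
(-33, -25) [(-92, np.float64(-90.9), 221), (-55, np.float64(-53.7), 204), (-12, np.float64(-12.1), 228), (37, np.float64(36.9), 213), (92, np.float64(91.3), 205)]
(-25, -15) [(-92, np.float64(-90.8), 265), (-55, np.float64(-53.1), 199), (-12, np.float64(-13.4), 298), (37, np.float64(36.9), 257), (92, np.float64(91.3), 250)]
(-15, 0) [(-92, np.float64(-90.9), 385), (-55, np.float64(-53.8), 228), (-12, np.float64(-13.2), 427), (37, np.float64(37.0), 360), (92, np.float64(91.3), 367)]
tcp in g 4.532829616470421 60.490873996609295
[ 0.62  0.39 -0.22  0.   -0.96 -2.08]
at [549.2 196.4 143.8] F [-0.3 -0.1 -0.4] w 10.8 | travel [  4.3   3.2 116.3] rows 3 each m [0.0014, 0.0011, 0.0388]
 turn after [0.0015, 0.0039, 0.0029] rows 1 each [0.0015, 0.0039, 0.0029]
```

Emit:
play_rows(
  travel=[
    [0.004,0.0033,0.01],
    [0,0,0.025],
    [0,0,0.025],
    [0,0,0.015],
    [0,0,0.008],
    [0,0,0.005],
    [0,0,0.004],
    [0,0,0.004],
    [0,0,0.004],
    [0,0,0],
  ],
  rotation=[
    [0.0015,0.0039,0.003],
    [0,0,0],
    [0,0,0],
    [0,0,0],
    [0,0,0],
    [0,0,0],
    [0,0,0],
    [0,0,0],
    [0,0,0],
    [0,0,0],
  ],
  grip=[0,0,0,0,0,0,0,0,0,0],
)

```text
clock: 24.88
position: [544.9, 198.9, 43.7]
ee_rot: [-0.054, 0.999, 0.0, 0.0]
contact_force: [-0.7, -0.1, -0.3]
gripper_width: 10.8
```

Emit:
play_rows(
  travel=[
    [0,0,0.003],
    [0,0,0.003],
    [0,0,0.003],
    [0,0,0.003],
    [0,0,0.002],
    [0,0,0.001],
    [0,0,0],
  ],
  rotation=[
    [0,0,0],
    [0,0,0],
    [0,0,0],
    [0,0,0],
    [0,0,0],
    [0,0,0],
    [0,0,0],
  ],
  grip=[0,0,0,0,0,0,0],
)

```text
clock: 25.47
position: [544.9, 198.8, 28.6]
ee_rot: [-0.054, 0.999, -0.0, -0.0]
contact_force: [-1.0, -0.6, -0.9]
gripper_width: 10.6
```

Emit:
play_rows(
  travel=[
    [0,0,0.0005],
    [0,0,0],
    [0,0,0],
    [0,0,0],
    [0,0,-0.01],
    [0,0,-0.02],
    [0,0,-0.03],
    [0,0,-0.035],
    [0,0,-0.035],
    [0,0,0],
  ],
  rotation=[
    [0,0,0],
    [0,0,0],
    [0,0,0],
    [0,0,0],
    [0,0,0],
    [0,0,0],
    [0,0,0],
    [0,0,0],
    [0,0,0],
    [0,0,0],
  ],
  grip=[0.1,0.18,0.25,0.25,0.25,0.25,0.25,0.3,0.3,0.4],
)

```text
clock: 26.3
position: [549.2, 200.9, 167.5]
ee_rot: [-0.055, 0.998, 0.003, 0.008]
contact_force: [0.8, 0.8, 1.4]
gripper_width: 34.1
```

Run:
```python
from chk import *
d=cam('wrist'); chk(d)
d=cam('top'); W=cloud(d)
hsv=cv2.cvtColor(d['image'],cv2.COLOR_BGR2HSV); mk=((hsv[...,1]<60)&(hsv[...,2]>110)).astype(np.uint8)
n,l,st,c=cv2.connectedComponentsWithStats(mk)
for i in range(1,n):
    if 150<st[i,4]<500 and 340<st[i,0]<480 and 200<st[i,1]<330:
        cs,_=cv2.findContours((l==i).astype(np.uint8),0,1)
        p=np.array([ray(d,*q[0],10)[:2] for q in cs[0]],np.float32); print(cv2.minAreaRect(p))
b=(cv2.inRange(hsv,(105,120,40),(130,255,255)))[170:250,370:470]
cs,_=cv2.findContours(b,0,1); k=max(cs,key=cv2.contourArea)+np.array([370,170])
p=np.array([ray(d,*q[0],30)[:2] for q in k],np.float32); print('basket',cv2.minAreaRect(p))
go([425.5,-194.7,150],162.6)
```

```text
slot 1 rib px 0  rib top  floor/plate z 8.6
slot 2 rib px 840 [ -1.9 -34.7  46.6] rib top 49.9 floor/plate z 19.7
slot 3 rib px 0  rib top  floor/plate z 8.7
slot 4 rib px 632 [-2.4 64.  47.8] rib top 49.3 floor/plate z 18.7
((519.5698852539062, -291.7440185546875), (47.22368240356445, 54.88486099243164), 58.59283447265625)
((423.9627990722656, -195.3474884033203), (47.208377838134766, 54.79581832885742), 73.06767272949219)
basket ((635.0389404296875, -259.827880859375), (122.77381896972656, 184.30592346191406), 7.89913272857666)
at [545.7 199.5 161.2] F [-1.4 -0.7 -1. ] w 34.7 | travel [ 162.  -379.     9.4] rows 11 each m [0.0147, -0.0345, 0.0009]
 turn after [0.0036, 0.0042, 0.4115] rows 4 each [0.0009, 0.0011, 0.1029]
```

Emit:
play_rows(
  travel=[
    [0.0135,-0.0316,0],
    [0.0135,-0.0316,0],
    [0.0135,-0.0316,0],
    [0.0135,-0.0316,0],
    [0.0135,-0.0316,0],
    [0.0135,-0.0316,0],
    [0.0135,-0.0316,0],
    [0.0135,-0.0316,0],
    [0.0135,-0.0316,0],
    [0.0135,-0.0316,0],
    [0.0135,-0.0316,0],
    [0.0135,-0.0314,0],
  ],
  rotation=[
    [0,0,0],
    [0,0,0],
    [0,0,0],
    [0,0,0],
    [0,0,0],
    [0,0,0],
    [0,0,0],
    [0,0,0],
    [0,0,0],
    [0,0,0],
    [0,0,0],
    [0,0,0],
  ],
  grip=[0.4,0.4,0.4,0.4,0.4,0.4,0.4,0.4,0.4,0.4,0.4,0.4],
)

```text
clock: 27.4
position: [423.0, -196.6, 157.5]
ee_rot: [-0.054, 0.999, 0.0, -0.001]
contact_force: [0.0, -1.3, 0.9]
gripper_width: 33.9
```

Emit:
play_rows(
  travel=[
    [0,0,0.02],
    [0,0,0.02],
    [0,0,0.02],
    [0,0,0.02],
    [0,0,0],
    [0,0,0],
  ],
  rotation=[
    [0,0,0.103],
    [0,0,0.103],
    [0,0,0.103],
    [0,0,0.103],
    [0,0,0],
    [0,0,0],
  ],
  grip=[0.4,0.4,0.4,0.4,0.4,0.4],
)

```text
clock: 27.9
position: [423.4, -195.3, 77.3]
ee_rot: [0.15, 0.989, -0.0, -0.002]
contact_force: [-0.5, -0.2, -0.7]
gripper_width: 33.9
```

Run:
```python
from h import *
d=cam('wrist'); shutters(d)
print(arm.read_state()['joints'].round(2)); go([425.5,-194.7,17],162.6)
```

```text
px [314. 260.] sil ([427.0, -195.8], [48.3, 62.4], 72.7) depthplate ([425.1, -195.1], [48.0, 56.2], 72.8) rib [ 424.6 -194.9] [11.6 34. ] head -17.3
[-0.08  0.3  -0.57  0.   -0.7  -1.79]
at [ 424.6 -195.4   78.4] F [ 0.9 -0.4 -0.9] w 34.3 | travel [-0.7  1.  61.4] rows 2 each m [-0.0004, 0.0005, 0.0307]
 turn after [-0.0005, -0.0009, 0.0024] rows 1 each [-0.0005, -0.0009, 0.0024]
```

Emit:
play_rows(
  travel=[
    [-0.0002,0.0005,0.02],
    [0,0,0.02],
    [0,0,0.012],
    [0,0,0.006],
    [0,0,0.003],
    [0,0,0],
    [0,0,0],
    [0,0,0],
    [0,0,0],
    [0,0,0],
    [0,0,0],
    [0,0,0],
  ],
  rotation=[
    [0,0,0],
    [0,0,0],
    [0,0,0],
    [0,0,0],
    [0,0,0],
    [0,0,0],
    [0,0,0],
    [0,0,0],
    [0,0,0],
    [0,0,0],
    [0,0,0],
    [0,0,0],
  ],
  grip=[0.4,0.4,0.4,0.4,0.4,0.4,0.3,0.2,0.1,0,0,0],
)

```text
clock: 28.95
position: [425.9, -195.0, 18.5]
ee_rot: [0.151, 0.989, -0.0, 0.001]
contact_force: [-0.4, 0.2, 7.3]
gripper_width: 10.9
```

Emit:
play_rows(
  travel=[
    [0,0,-0.005],
    [0,0,-0.015],
    [0,0,-0.025],
    [0,0,-0.025],
    [0,0,-0.025],
    [0,0,-0.02],
    [0,0,-0.01],
    [0,0,0],
  ],
  rotation=[
    [0,0,0],
    [0,0,0],
    [0,0,0],
    [0,0,0],
    [0,0,0],
    [0,0,0],
    [0,0,0],
    [0,0,0],
  ],
  grip=[0,0,0,0,0,0,0,0],
)

```text
clock: 29.62
position: [426.5, -195.2, 145.2]
ee_rot: [0.151, 0.988, 0.0, 0.003]
contact_force: [-0.2, -0.1, -0.5]
gripper_width: 10.9
```

Run:
```python
from h import *
a=np.radians(7.9); t=np.array([635,-260])-40*np.array([-np.sin(a),np.cos(a)]); print(t)
go([t[0],t[1],140],187.9)
d=cam('wrist'); im=d['image']; W=cloud(d)
hsv=cv2.cvtColor(im,cv2.COLOR_BGR2HSV); b=(cv2.inRange(hsv,(100,150,40),(130,255,255))>0)&(abs(W[...,2]-39)<4)&(W[...,0]>540)&(W[...,1]<-120)
print(b.sum()); print('rim',cv2.minAreaRect(W[b][:,:2].astype(np.float32)))
```

```text
[ 640.49778184 -299.62037853]
at [ 426.5 -195.2  145.2] F [-0.2 -0.1 -0.5] w 10.9 | travel [-235.4  -35.7    6.6] rows 6 each m [-0.0392, -0.0059, 0.0011]
 turn after [-0.0004, 0.0064, -0.4417] rows 4 each [-0.0001, 0.0016, -0.1104]
424
rim ((603.9385375976562, -246.70506286621094), (203.30763244628906, 79.33792114257812), 70.232421875)
```

Emit:
play_rows(
  travel=[
    [-0.0294,-0.0045,0],
    [-0.0294,-0.0045,0],
    [-0.0294,-0.0045,0],
    [-0.0294,-0.0045,0],
    [-0.0294,-0.0045,0],
    [-0.0294,-0.0045,0],
    [-0.0294,-0.0045,0],
    [-0.0294,-0.0045,0],
    [0,0,0],
    [0,0,0],
    [0,0,0],
    [0,0,0],
  ],
  rotation=[
    [0,0,0],
    [0,0,0],
    [0,0,0],
    [0,0,0],
    [0,0,0],
    [0,0,0],
    [0,0,0],
    [0,0,0],
    [0,0,-0.1104],
    [0,0,-0.1104],
    [0,0,-0.1104],
    [0,0,-0.1104],
  ],
  grip=[0,0,0,0,0,0,0,0,0,0,0,0],
)

```text
clock: 30.67
position: [637.7, -299.4, 139.4]
ee_rot: [-0.071, 0.997, 0.001, -0.002]
contact_force: [0.7, 0.4, -0.2]
gripper_width: 10.4
```

Emit:
play_rows(
  travel=[
    [0,0,0.01],
    [0,0,0.02],
    [0,0,0.025],
    [0,0,0.02],
    [0,0,0.015],
    [0,0,0.01],
    [0,0,0.006],
    [0,0,0.004],
    [0,0,0.003],
    [0,0,0.001],
    [0,0,0],
  ],
  rotation=[
    [0,0,0],
    [0,0,0],
    [0,0,0],
    [0,0,0],
    [0,0,0],
    [0,0,0],
    [0,0,0],
    [0,0,0],
    [0,0,0],
    [0,0,0],
    [0,0,0],
  ],
  grip=[0,0,0,0,0,0,0,0,0,0,0],
)

```text
clock: 31.58
position: [639.0, -299.8, 29.0]
ee_rot: [-0.069, 0.998, -0.0, 0.001]
contact_force: [0.0, 0.8, -0.4]
gripper_width: 10.7
```

Emit:
play_rows(
  travel=[
    [0,0,0.003],
    [0,0,0.002],
    [0,0,0.0005],
    [0,0,0],
    [0,0,0],
    [0,0,0],
    [0,0,-0.01],
    [0,0,-0.02],
    [0,0,-0.03],
    [0,0,-0.03],
    [0,0,-0.03],
    [0,0,0],
  ],
  rotation=[
    [0,0,0],
    [0,0,0],
    [0,0,0],
    [0,0,0],
    [0,0,0],
    [0,0,0],
    [0,0,0],
    [0,0,0],
    [0,0,0],
    [0,0,0],
    [0,0,0],
    [0,0,0],
  ],
  grip=[0,0,0,0.1,0.2,0.3,0.3,0.3,0.3,0.35,0.4,0.4],
)

```text
clock: 32.58
position: [642.6, -301.4, 152.6]
ee_rot: [-0.069, 0.998, -0.004, 0.007]
contact_force: [0.3, -0.6, 0.8]
gripper_width: 33.8
```

Run:
```python
from h import *
d=cam('wrist'); shutters(d)
go([520.8,-291.3,140],148.2)
```

```text
px [349.  75.] sil ([521.5, -291.7], [48.3, 56.3], 58.5) depthplate ([521.4, -291.7], [48.2, 56.2], 58.4) rib [ 521.6 -291.8] [12.  33.9] head -31.5
px [318. 220.] sil ([638.9, -299.0], [57.9, 49.2], 7.9) depthplate ([638.2, -299.1], [56.2, 50.1], 7.4) rib [ 638.  -298.9] [33.8 11.3] head 8.0
px [581. 387.] sil ([780.7, 8.3], [160.1, 101.9], 46.8) depthplate ([760.9, -19.9], [81.9, 78.9], 76.5) rib [768. -20.] [89.9 83.1] head 26.2
px [138. 357.] sil ([820.6, -471.1], [34.8, 101.1], 49.2) depthplate ([0.0, 0.0], [0.0, 0.0], 0.0) rib [ 777.1 -443.1] [10.1 41.2] head -88.8
at [ 641.2 -300.6  149.2] F [ 0.3 -0.2 -0.6] w 34.1 | travel [118.   25.9   8. ] rows 4 each m [0.0295, 0.0065, 0.002]
 turn after [-0.0013, 0.011, 0.693] rows 6 each [-0.0002, 0.0018, 0.1155]
```

Emit:
play_rows(
  travel=[
    [0.0294,0.0065,0],
    [0.0294,0.0065,0],
    [0.0294,0.0065,0],
    [0.0294,0.0065,0],
    [0,0,0.01],
    [0,0,0.01],
    [0,0,0.01],
    [0,0,0.012],
    [0,0,0.012],
    [0,0,0.01],
    [0,0,0],
    [0,0,0],
  ],
  rotation=[
    [0,0,0],
    [0,0,0],
    [0,0,0],
    [0,0,0],
    [0,0,0.1155],
    [0,0,0.1155],
    [0,0,0.1155],
    [0,0,0.1155],
    [0,0,0.1155],
    [0,0,0.1155],
    [0,0,0],
    [0,0,0],
  ],
  grip=[0.4,0.4,0.4,0.4,0.4,0.4,0.4,0.4,0.4,0.4,0.4,0.4],
)

```text
clock: 33.63
position: [518.1, -290.0, 78.5]
ee_rot: [0.273, 0.962, -0.0, -0.001]
contact_force: [-0.7, -0.2, -0.2]
gripper_width: 34.5
```

Run:
```python
from h import *
d=cam('wrist'); shutters(d)
go([521.2,-291.6,17],148.4)
```

```text
px [313. 262.] sil ([522.9, -293.1], [48.0, 63.1], 58.2) depthplate ([521.1, -292.0], [47.9, 56.6], 58.7) rib [ 520.9 -291.9] [12. 34.] head -31.5
at [ 518.7 -290.2   79.2] F [ 0.1 -0.2  0.6] w 34.2 | travel [-2.8  0.1 62.2] rows 2 each m [-0.0014, 0.0, 0.0311]
 turn after [-0.0002, 0.0003, -0.001] rows 1 each [-0.0002, 0.0003, -0.001]
```

Emit:
play_rows(
  travel=[
    [-0.0028,0.0002,0.02],
    [0,0,0.02],
    [0,0,0.012],
    [0,0,0.007],
    [0,0,0.003],
    [0,0,0],
    [0,0,0],
    [0,0,0],
    [0,0,0],
    [0,0,0],
    [0,0,0],
    [0,0,0],
  ],
  rotation=[
    [0,0,0],
    [0,0,0],
    [0,0,0],
    [0,0,0],
    [0,0,0],
    [0,0,0],
    [0,0,0],
    [0,0,0],
    [0,0,0],
    [0,0,0],
    [0,0,0],
    [0,0,0],
  ],
  grip=[0.4,0.4,0.4,0.4,0.4,0.4,0.3,0.2,0.1,0,0,0],
)

```text
clock: 34.68
position: [522.0, -291.6, 18.2]
ee_rot: [0.274, 0.962, -0.0, 0.001]
contact_force: [-0.7, 0.7, 6.9]
gripper_width: 10.5
```

Emit:
play_rows(
  travel=[
    [0,0,-0.005],
    [0,0,-0.015],
    [0,0,-0.025],
    [0,0,-0.025],
    [0,0,-0.025],
    [0,0,-0.02],
    [0,0,-0.01],
    [0,0,0],
  ],
  rotation=[
    [0,0,0],
    [0,0,0],
    [0,0,0],
    [0,0,0],
    [0,0,0],
    [0,0,0],
    [0,0,0],
    [0,0,0],
  ],
  grip=[0,0,0,0,0,0,0,0],
)

```text
clock: 35.35
position: [522.2, -291.8, 144.4]
ee_rot: [0.274, 0.962, -0.0, 0.003]
contact_force: [0.5, -0.1, -1.1]
gripper_width: 10.6
```

Run:
```python
from h import *
a=np.radians(7.9); t=np.array([635,-260])+38*np.array([-np.sin(a),np.cos(a)]); print(t)
go([t[0]-1,t[1],140],187.9,6)
```

```text
[ 629.77710725 -222.3606404 ]
at [ 522.2 -291.8  144.4] F [ 0.5 -0.1 -1.1] w 10.6 | travel [-54.  115.2   4.8] rows 6 each m [-0.009, 0.0192, 0.0008]
 turn after [-0.0004, 0.0051, -0.6932] rows 6 each [-0.0001, 0.0009, -0.1155]
```

Emit:
play_rows(
  travel=[
    [-0.009,0.0192,0],
    [-0.009,0.0192,0],
    [-0.009,0.0192,0],
    [-0.009,0.0192,0],
    [-0.009,0.0192,0],
    [-0.009,0.0192,0],
    [0,0,0],
    [0,0,0],
    [0,0,0],
    [0,0,0],
    [0,0,0],
    [0,0,0],
  ],
  rotation=[
    [0,0,0],
    [0,0,0],
    [0,0,0],
    [0,0,0],
    [0,0,0],
    [0,0,0],
    [0,0,-0.1155],
    [0,0,-0.1155],
    [0,0,-0.1155],
    [0,0,-0.1155],
    [0,0,-0.1155],
    [0,0,-0.1155],
  ],
  grip=[0,0,0,0,0,0,0,0,0,0,0,0],
)

```text
clock: 36.35
position: [626.5, -221.6, 139.2]
ee_rot: [-0.071, 0.997, 0.001, -0.002]
contact_force: [-0.2, 0.1, -0.3]
gripper_width: 10.8
```

Emit:
play_rows(
  travel=[
    [0,0,0.01],
    [0,0,0.02],
    [0,0,0.025],
    [0,0,0.02],
    [0,0,0.015],
    [0,0,0.01],
    [0,0,0.006],
    [0,0,0.004],
    [0,0,0.003],
    [0,0,0.002],
    [0,0,0.002],
    [0,0,0],
  ],
  rotation=[
    [0,0,0],
    [0,0,0],
    [0,0,0],
    [0,0,0],
    [0,0,0],
    [0,0,0],
    [0,0,0],
    [0,0,0],
    [0,0,0],
    [0,0,0],
    [0,0,0],
    [0,0,0],
  ],
  grip=[0,0,0,0,0,0,0,0,0,0,0,0],
)

```text
clock: 37.35
position: [627.9, -222.0, 25.2]
ee_rot: [-0.069, 0.998, -0.0, 0.0]
contact_force: [-1.0, -0.1, 0.1]
gripper_width: 10.9
```

Emit:
play_rows(
  travel=[
    [0,0,0.001],
    [0,0,0.0013],
    [0,0,0],
    [0,0,0],
    [0,0,0],
    [0,0,-0.01],
    [0,0,-0.025],
    [0,0,-0.038],
    [0,0,-0.038],
    [0,0,-0.038],
    [0,0,-0.038],
    [0,0,-0.038],
  ],
  rotation=[
    [0,0,0],
    [0,0,0],
    [0,0,0],
    [0,0,0],
    [0,0,0],
    [0,0,0],
    [0,0,0],
    [0,0,0],
    [0,0,0],
    [0,0,0],
    [0,0,0],
    [0,0,0],
  ],
  grip=[0,0,0.1,0.2,0.3,0.3,0.3,0.3,0.35,0.35,0.35,0.35],
)

```text
clock: 38.35
position: [627.3, -222.0, 251.0]
ee_rot: [-0.069, 0.998, -0.0, 0.001]
contact_force: [0.6, -0.3, -0.7]
gripper_width: 30.0
```

Emit:
play_rows(
  travel=[
    [0,0,-0.035],
    [0,0,-0.03],
    [0,0,0],
  ],
  rotation=[
    [0,0,0],
    [0,0,0],
    [0,0,0],
  ],
  grip=[0.35,0.35,0.35],
)

```text
clock: 38.6
position: [629.8, -223.2, 322.8]
ee_rot: [-0.069, 0.998, -0.003, 0.008]
contact_force: [0.6, 0.9, 0.9]
gripper_width: 30.0
```

Run:
```python
from h import *
from chk import chk
d=cam('wrist'); cv2.imwrite('pics/w4.png',d['image']); shutters(d)
d=cam('top'); chk(d)
go([659.5,146.9,310],-83.3,12)
```

```text
px [259. 186.] sil ([638.4, -299.1], [56.1, 49.9], 7.9) depthplate ([638.2, -300.1], [55.2, 51.0], 7.6) rib [ 638.  -299.2] [33.1 12.6] head 8.2
px [316. 186.] sil ([627.6, -221.1], [56.1, 48.7], 7.9) depthplate ([627.3, -220.6], [55.3, 48.7], 7.2) rib [ 628.  -221.1] [34.2 11.6] head 8.0
px [442. 302.] sil ([779.9, -7.6], [124.5, 96.4], 54.3) depthplate ([760.9, -17.5], [80.6, 77.9], 56.3) rib [766.5 -16.6] [89.1 88.1] head 68.0
slot 1 rib px 0  rib top  floor/plate z 8.4
slot 2 rib px 62 [ -3.2 -36.5  46.5] rib top 50.3 floor/plate z 18.6
slot 3 rib px 0  rib top  floor/plate z 8.4
slot 4 rib px 66 [-3.1 62.1 46.2] rib top 51.0 floor/plate z 16.8
at [ 627.9 -222.   315.5] F [-0.3  0.7  0.1] w 30.0 | travel [-81.8 361.1   5.5] rows 12 each m [-0.0068, 0.0301, 0.0005]
 turn after [-0.0048, 0.0031, -1.5504] rows 13 each [-0.0004, 0.0002, -0.1193]
```

View pics/w4.png

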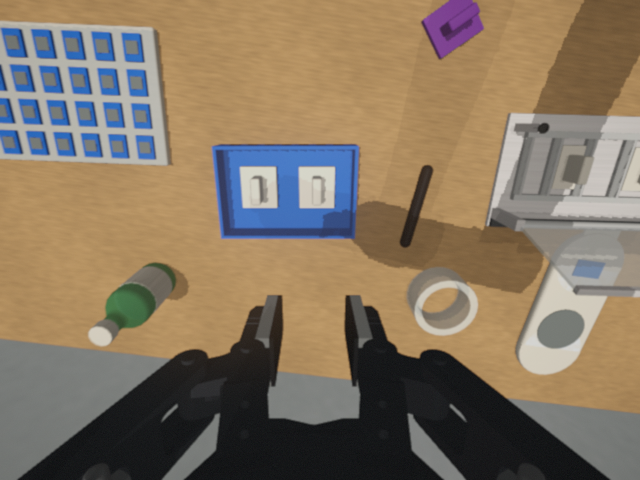

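Emit:
play_rows(
  travel=[
    [-0.0068,0.0301,0],
    [-0.0068,0.0301,0],
    [-0.0068,0.0301,0],
    [-0.0068,0.0301,0],
    [-0.0068,0.0301,0],
    [-0.0068,0.0301,0],
    [-0.0068,0.0301,0],
    [-0.0068,0.0301,0],
    [-0.0068,0.0301,0],
    [-0.0068,0.0301,0],
    [-0.0068,0.0301,0],
    [-0.0068,0.0301,0],
  ],
  rotation=[
    [0,0,0],
    [0,0,0],
    [0,0,0],
    [0,0,0],
    [0,0,0],
    [0,0,0],
    [0,0,0],
    [0,0,0],
    [0,0,0],
    [0,0,0],
    [0,0,0],
    [0,0,0],
  ],
  grip=[0.35,0.35,0.35,0.35,0.35,0.35,0.35,0.35,0.35,0.35,0.35,0.35],
)

```text
clock: 39.7
position: [658.2, 148.4, 311.1]
ee_rot: [-0.069, 0.998, -0.0, -0.001]
contact_force: [-0.2, -0.7, -0.1]
gripper_width: 30.1
```

Emit:
play_rows(
  travel=[
    [0,0,0],
    [0,0,0],
    [0,0,0],
    [0,0,0],
    [0,0,0],
    [0,0,0],
    [0,0,0],
    [0,0,0],
    [0,0,0],
    [0,0,0],
    [0,0,0],
    [0,0,0],
  ],
  rotation=[
    [0,0,-0.1193],
    [0,0,-0.1193],
    [0,0,-0.1193],
    [0,0,-0.1193],
    [0,0,-0.1193],
    [0,0,-0.1193],
    [0,0,-0.1193],
    [0,0,-0.1193],
    [0,0,-0.1193],
    [0,0,-0.1193],
    [0,0,-0.1193],
    [0,0,-0.1193],
  ],
  grip=[0.35,0.35,0.35,0.35,0.35,0.35,0.35,0.35,0.35,0.35,0.35,0.35],
)

```text
clock: 40.7
position: [658.3, 146.8, 311.0]
ee_rot: [0.709, -0.706, -0.001, 0.001]
contact_force: [0.1, -0.5, 0.2]
gripper_width: 29.8
```

Emit:
play_rows(
  travel=[
    [0,0,0],
    [0,0,0],
    [0,0,0],
  ],
  rotation=[
    [0,0,-0.1193],
    [0,0,0],
    [0,0,0],
  ],
  grip=[0.35,0.35,0.35],
)

```text
clock: 40.95
position: [658.6, 146.8, 311.5]
ee_rot: [0.746, -0.666, -0.0, 0.001]
contact_force: [-0.1, -0.1, -0.1]
gripper_width: 29.8
```

Run:
```python
from h import *
d=cam('wrist'); W=cloud(d)
m=(W[...,2]>205)&(W[...,2]<232)&(abs(W[...,0]-660)<40)&(abs(W[...,1]-150)<60)
k=W[m]; print(len(k),k.mean(0).round(1),cv2.minAreaRect(k[:,:2].astype(np.float32)),np.percentile(k[:,2],[10,50,90]))
cv2.imwrite('pics/w5.png',d['image']); go([659.5,146.9,203],-83.3)
```

```text
2035 [660.1 143.4 220.6] ((659.070068359375, 147.4287872314453), (13.026713371276855, 100.35768127441406), 6.366122245788574) [218.63291649 221.22506562 222.55731423]
at [658.7 146.9 311.7] F [-0.1  0.1  0.1] w 29.9 | travel [  0.   -1.  108.7] rows 3 each m [0.0, -0.0003, 0.0362]
 turn after [0.0016, -0.0005, -0.0023] rows 1 each [0.0016, -0.0005, -0.0023]
```

View pics/w5.png

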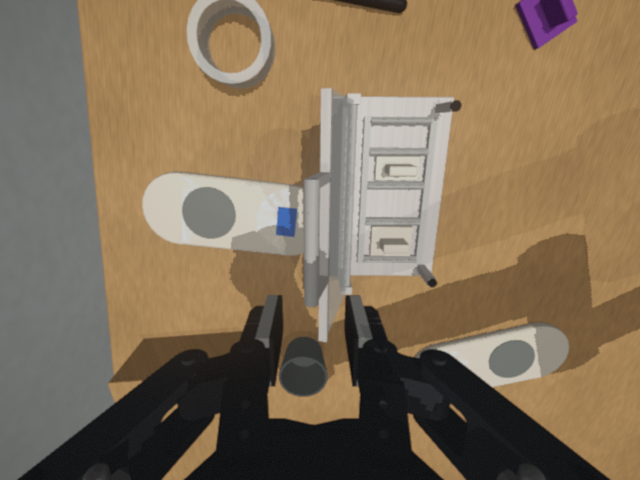

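Emit:
play_rows(
  travel=[
    [0,-0.001,0.03],
    [0,0,0.03],
    [0,0,0.025],
    [0,0,0.015],
    [0,0,0.008],
    [0,0,0.004],
    [0,0,0],
    [0,0,0],
    [0,0,0],
  ],
  rotation=[
    [0,0,0],
    [0,0,0],
    [0,0,0],
    [0,0,0],
    [0,0,0],
    [0,0,0],
    [0,0,0],
    [0,0,0],
    [0,0,0],
  ],
  grip=[0.35,0.35,0.35,0.35,0.35,0.35,0.35,0.3,0.25],
)

```text
clock: 41.75
position: [660.8, 147.4, 202.3]
ee_rot: [0.747, -0.664, 0.001, -0.001]
contact_force: [0.0, 0.0, 0.8]
gripper_width: 21.4
```

Emit:
play_rows(
  travel=[
    [0,0,0],
    [0,0,0],
    [0,0,0],
    [0,0,0],
    [0,0,0],
    [0,0,0],
  ],
  rotation=[
    [0,0,0],
    [0,0,0],
    [0,0,0],
    [0,0,0],
    [0,0,0],
    [0,0,0],
  ],
  grip=[0.18,0.12,0.06,0,0,0],
)

```text
clock: 42.25
position: [660.2, 147.3, 202.1]
ee_rot: [0.747, -0.664, 0.001, -0.001]
contact_force: [-2.6, 1.2, 6.6]
gripper_width: 10.1
```

Run:
```python
import numpy as np
t=1.85*(1+np.cos(np.linspace(0,np.pi,61)))/2
r=.160+.0025*np.sin(t*np.pi/1.85)
x=np.round(-r*np.cos(t),4);z=np.round(r*np.sin(t),4)
D=np.stack([0*x[1:],-np.diff(x),-np.diff(z)],1).round(4)
for i in range(5): print(str(D[12*i:12*i+12].tolist()).replace('-0.0,','0,').replace('[0.0,','[0,'), x[12*i+12],z[12*i+12])
```

```text
[[0, 0.0002, -0.0001], [0, 0.0006, -0.0001], [0, 0.0009, -0.0003], [0, 0.0014, -0.0004], [0, 0.0017, -0.0005], [0, 0.0022, -0.0006], [0, 0.0025, -0.0007], [0, 0.0029, -0.0007], [0, 0.0032, -0.0007], [0, 0.0037, -0.0007], [0, 0.004, -0.0007], [0, 0.0043, -0.0006]] 0.0165 0.1599
[[0, 0.0048, -0.0005], [0, 0.005, -0.0004], [0, 0.0054, -0.0003], [0, 0.0056, -0.0001], [0, 0.006, 0.0002], [0, 0.0062, 0.0003], [0, 0.0064, 0.0007], [0, 0.0066, 0.0009], [0, 0.0068, 0.0013], [0, 0.0068, 0.0016], [0, 0.007, 0.002], [0, 0.007, 0.0024]] -0.0571 0.1518
[[0, 0.0071, 0.0027], [0, 0.0069, 0.0031], [0, 0.0069, 0.0035], [0, 0.0068, 0.0039], [0, 0.0066, 0.0043], [0, 0.0064, 0.0045], [0, 0.0062, 0.0049], [0, 0.0058, 0.0052], [0, 0.0056, 0.0054], [0, 0.0053, 0.0057], [0, 0.0049, 0.0058], [0, 0.0046, 0.006]] -0.1302 0.0968
[[0, 0.0042, 0.0061], [0, 0.0038, 0.0062], [0, 0.0035, 0.0062], [0, 0.0031, 0.0061], [0, 0.0027, 0.0061], [0, 0.0024, 0.006], [0, 0.0021, 0.0058], [0, 0.0017, 0.0057], [0, 0.0015, 0.0055], [0, 0.0013, 0.0052], [0, 0.001, 0.005], [0, 0.0007, 0.0047]] -0.1582 0.0282
[[0, 0.0006, 0.0043], [0, 0.0005, 0.0041], [0, 0.0003, 0.0037], [0, 0.0002, 0.0033], [0, 0.0002, 0.003], [0, 0, 0.0026], [0, 0.0001, 0.0022], [0, 0, 0.0018], [0, -0.0001, 0.0014], [0, 0, 0.001], [0, 0, 0.0006], [0, 0, 0.0002]] -0.16 0.0
```

Emit:
play_rows(
  travel=[
    [0,0.0002,-0.0001],
    [0,0.0006,-0.0001],
    [0,0.0009,-0.0003],
    [0,0.0014,-0.0004],
    [0,0.0017,-0.0005],
    [0,0.0022,-0.0006],
    [0,0.0025,-0.0007],
    [0,0.0029,-0.0007],
    [0,0.0032,-0.0007],
    [0,0.0037,-0.0007],
    [0,0.004,-0.0007],
    [0,0.0043,-0.0006],
  ],
  rotation=[
    [0,0,0],
    [0,0,0],
    [0,0,0],
    [0,0,0],
    [0,0,0],
    [0,0,0],
    [0,0,0],
    [0,0,0],
    [0,0,0],
    [0,0,0],
    [0,0,0],
    [0,0,0],
  ],
  grip=[0,0,0,0,0,0,0,0,0,0,0,0],
)

```text
clock: 43.25
position: [633.3, 144.2, 207.8]
ee_rot: [0.748, -0.664, 0.001, -0.002]
contact_force: [4.6, 1.4, 4.9]
gripper_width: 9.8
```

Emit:
play_rows(
  travel=[
    [0,0.0048,-0.0005],
    [0,0.005,-0.0004],
    [0,0.0054,-0.0003],
    [0,0.0056,-0.0001],
    [0,0.006,0.0002],
    [0,0.0062,0.0003],
    [0,0.0064,0.0007],
    [0,0.0066,0.0009],
    [0,0.0068,0.0013],
    [0,0.0068,0.0016],
    [0,0.007,0.002],
    [0,0.007,0.0024],
  ],
  rotation=[
    [0,0,0],
    [0,0,0],
    [0,0,0],
    [0,0,0],
    [0,0,0],
    [0,0,0],
    [0,0,0],
    [0,0,0],
    [0,0,0],
    [0,0,0],
    [0,0,0],
    [0,0,0],
  ],
  grip=[0,0,0,0,0,0,0,0,0,0,0,0],
)

```text
clock: 44.25
position: [558.4, 135.6, 198.5]
ee_rot: [0.748, -0.664, -0.0, 0.0]
contact_force: [-0.2, 3.8, 3.5]
gripper_width: 9.6
```

Forces are small; continuing.

Emit:
play_rows(
  travel=[
    [0,0.0071,0.0027],
    [0,0.0069,0.0031],
    [0,0.0069,0.0035],
    [0,0.0068,0.0039],
    [0,0.0066,0.0043],
    [0,0.0064,0.0045],
    [0,0.0062,0.0049],
    [0,0.0058,0.0052],
    [0,0.0056,0.0054],
    [0,0.0053,0.0057],
    [0,0.0049,0.0058],
    [0,0.0046,0.006],
  ],
  rotation=[
    [0,0,0],
    [0,0,0],
    [0,0,0],
    [0,0,0],
    [0,0,0],
    [0,0,0],
    [0,0,0],
    [0,0,0],
    [0,0,0],
    [0,0,0],
    [0,0,0],
    [0,0,0],
  ],
  grip=[0,0,0,0,0,0,0,0,0,0,0,0],
)

```text
clock: 45.25
position: [486.4, 126.9, 142.6]
ee_rot: [0.748, -0.664, -0.0, -0.0]
contact_force: [3.3, 5.4, -0.8]
gripper_width: 9.8
```

Emit:
play_rows(
  travel=[
    [0,0.0042,0.0061],
    [0,0.0038,0.0062],
    [0,0.0035,0.0062],
    [0,0.0031,0.0061],
    [0,0.0027,0.0061],
    [0,0.0024,0.006],
    [0,0.0021,0.0058],
    [0,0.0017,0.0057],
    [0,0.0015,0.0055],
    [0,0.0013,0.0052],
    [0,0.001,0.005],
    [0,0.0007,0.0047],
  ],
  rotation=[
    [0,0,0],
    [0,0,0],
    [0,0,0],
    [0,0,0],
    [0,0,0],
    [0,0,0],
    [0,0,0],
    [0,0,0],
    [0,0,0],
    [0,0,0],
    [0,0,0],
    [0,0,0],
  ],
  grip=[0,0,0,0,0,0,0,0,0,0,0,0],
)

```text
clock: 46.25
position: [459.1, 123.6, 74.5]
ee_rot: [0.747, -0.664, 0.0, -0.0]
contact_force: [1.6, 4.5, 2.2]
gripper_width: 9.9
```

Emit:
play_rows(
  travel=[
    [0,0.0006,0.0043],
    [0,0.0005,0.0041],
    [0,0.0003,0.0037],
    [0,0.0002,0.0033],
    [0,0.0002,0.003],
    [0,0,0.0022],
    [0,0.0001,0.0018],
    [0,0,0.001],
    [0,0,0.0005],
    [0,0,0],
    [0,0,0],
  ],
  rotation=[
    [0,0,0],
    [0,0,0],
    [0,0,0],
    [0,0,0],
    [0,0,0],
    [0,0,0],
    [0,0,0],
    [0,0,0],
    [0,0,0],
    [0,0,0],
    [0,0,0],
  ],
  grip=[0,0,0,0,0,0,0,0,0,0,0],
)

```text
clock: 47.17
position: [457.5, 123.4, 52.9]
ee_rot: [0.748, -0.664, 0.0, -0.0]
contact_force: [-4.0, 5.2, 16.8]
gripper_width: 9.5
```

Run:
```python
from h import *
for n in('wrist','top','side'):
    d=cam(n); W=cloud(d)
    a=np.radians(6.2); ex=np.array([np.cos(a),np.sin(a)]); ey=np.array([-np.sin(a),np.cos(a)])
    gx=(W[...,:2]-[551.2,135.8])@ex; gy=(W[...,:2]-[551.2,135.8])@ey
    for nm,m in(('bar',(abs(gx+95)<8)&(abs(gy)<40)&(abs(gy)>18)&(W[...,2]>50)&(W[...,2]<85)),('paneedge',(gx>-60)&(gx<-40)&(abs(gy)<100)&(W[...,2]>50)&(W[...,2]<85)),('paneback',(gx>40)&(gx<55)&(abs(gy)<100)&(W[...,2]>50)&(W[...,2]<85))):
        k=W[m]; print(n,nm,len(k),np.percentile(k[:,2],[10,50,90]).round(1) if len(k) else '', gx[m].mean().round(1) if len(k) else '')
```

```text
wrist bar 2177 [65.2 67.5 68.6] -95.0
wrist paneedge 11816 [63.6 65.  66.9] -49.0
wrist paneback 4182 [64.1 64.7 65.4] 46.7
top bar 19 [63.7 67.6 69.1] -97.5
top paneedge 195 [60.6 64.2 68.1] -49.3
top paneback 400 [61.1 64.  66.9] 47.5
side bar 47 [62.5 66.1 68.2] -93.7
side paneedge 278 [60.9 63.8 66.2] -48.2
side paneback 324 [60.5 63.2 65.6] 47.5
```

Emit:
play_rows(
  travel=[
    [0,0,-0.001],
    [0,0,-0.001],
    [0,0,0],
    [0,0,0],
    [0,0,0],
    [0,0,0],
    [0,0,-0.005],
    [0,0,-0.015],
    [0,0,-0.03],
    [0,0,-0.04],
    [0,0,-0.04],
    [0,0,-0.04],
  ],
  rotation=[
    [0,0,0],
    [0,0,0],
    [0,0,0],
    [0,0,0],
    [0,0,0],
    [0,0,0],
    [0,0,0],
    [0,0,0],
    [0,0,0],
    [0,0,0],
    [0,0,0],
    [0,0,0],
  ],
  grip=[0,0.03,0.08,0.15,0.25,0.33,0.35,0.35,0.35,0.35,0.35,0.35],
)

```text
clock: 48.32
position: [455.7, 121.9, 224.5]
ee_rot: [0.747, -0.665, -0.0, 0.002]
contact_force: [0.9, 0.4, -0.3]
gripper_width: 30.1
```

Emit:
play_rows(
  travel=[
    [0,0,-0.03],
    [0,0,0],
    [0,0,0],
  ],
  rotation=[
    [0,0,0],
    [0,0,0],
    [0,0,0],
  ],
  grip=[0.35,0.35,0.35],
)

```text
clock: 48.57
position: [457.0, 122.9, 254.6]
ee_rot: [0.747, -0.665, 0.0, -0.001]
contact_force: [-0.0, -0.9, -0.9]
gripper_width: 29.8
```

Run:
```python
from h import *
for n in('wrist','side'):
    d=cam(n); W=cloud(d); cv2.imwrite(f'pics/end_{n}.png',d['image'])
    a=np.radians(6.2); ex=np.array([np.cos(a),np.sin(a)]); ey=np.array([-np.sin(a),np.cos(a)])
    gx=(W[...,:2]-[551.2,135.8])@ex; gy=(W[...,:2]-[551.2,135.8])@ey
    for nm,m in(('bar',(abs(gx+95)<8)&(abs(gy)<40)&(W[...,2]>50)&(W[...,2]<85)),('paneedge',(gx>-60)&(gx<-40)&(abs(gy)<100)&(W[...,2]>50)&(W[...,2]<85))):
        k=W[m]; print(n,nm,len(k),np.percentile(k[:,2],[10,50,90]).round(1))
print(arm.read_state()['position'])
```

```text
wrist bar 901 [64.4 67.4 68.8]
wrist paneedge 3048 [63.7 65.2 67. ]
side bar 110 [62.3 65.5 68.3]
side paneedge 369 [60.9 63.9 66.8]
[455.88421465 122.35992224 251.82309959]
```

View pics/end_side.png

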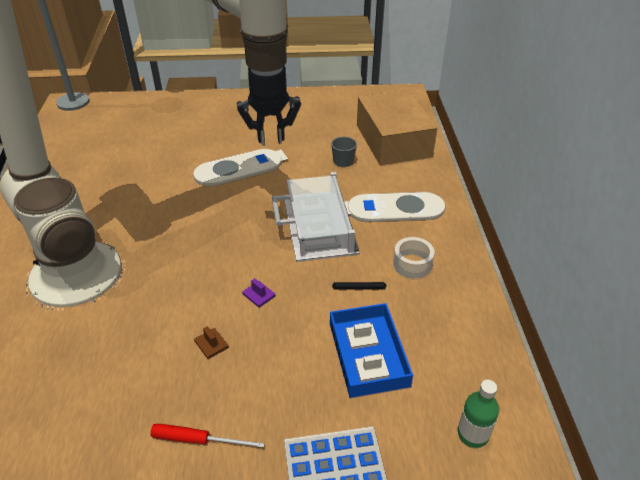

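```bash
python3 -c "
from bench import workorder; print(workorder.job_done())"
```

```text
the job is handed in; nothing more can be done
None
```

The job is done and handed in after about 49 s of robot time. The cover went back to its open stop, all four white shutters present were sorted, and the cover was lowered onto its rests.

**Sorting:** I did not physically try each shutter in the slots. I read the widths with the wrist camera, within about 0.3 mm of the listed sizes, and placed each directly:
- The 30 mm shutter is in slot 2 and the 42 mm one is in slot 4.
- The two 48 mm shutters fit no slot and are in the blue basket.

**Last checks:**
- **Slots:** the last wrist-camera look after each placing showed plate tops at about 18.7 mm and rib tops at 49 to 50 mm, so both shutters lie flat and fully home. The top camera read 18.6 and 16.8 mm just before the cover was closed.
- **Basket:** both 48 mm shutters lie flat inside it.
- **Cover:** the handle bar's top is at about 68 mm and the pane's top at 64 to 65 mm, which is level and closed. The gripper is clear of everything.
- **Other things:** the side picture shows them where they were, and I saw no shutter knocked aside.

**What did not go as planned:**
- Halfway through opening the cover, the wrist force reached about 28 N because my arc was a few millimetres too tight, so I corrected it.
- At the end of closing it read about 17 N upward as the bar slid a little in the fingers.
- One carrying move over the gauge fell about 20 mm short with a slight tilt, and I fixed that before placing the shutter.

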